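Cover the parts tray and slide it home under the bench riser

TASK

Put the matching cover on the open parts tray, right way round so that it drops fully down over the rim, and then slide the covered tray nose first under the low wooden riser, into its free bay, until it stands fully home against the stop at the back. Never tip the tray, for its parts would spill, and leave the wider cover, the tray already stored and everything else on the bench where they are. Let go at the end.

Things in the scene. Friction and masses are not known exactly. Their poses are not given: they have to be found in the camera images.
- tray_mid (a point): Open grey parts tray on the bench, components fast in it: 120 long (x) x 62 wide (y) x 38 high, walls 3, 0.2-0.4 kg. Point: centre of the box, 19 above its underside. +x points to its nose, where two corners are chamfered (legs 11); the -x end has square corners and an upright pull tab.
- tray_pull (a point): Grip point of the tray's pull tab, 82 behind the tray's centre (-x), 30 above the tray's underside; axes as the tray. The tab is 10 thick (y) and stands from 70 to 94 behind the tray's centre, 4 to 44 high, on a neck under the skirt's reach (24 high). Pinched from above across its thickness, it steers the tray over the bench.
- cover_mid (a point): Matching white cover, 130 long (x) x 72 wide (y) x 34 high, 50-100 g, lying skirt down: skirt 10 deep, 3 thick; top plate 4. Point: its centre, 17 above its underside. +x points to its two chamfered corners (legs 14) and goes along the tray's +x. Skirt play round the rim: 2 each side. Fully down this point is 26 above tray_mid; turned half round it stands 10 proud.
- cover_grip (a point): Middle of the cover's grip ridge, on the centre line, 26 above the cover's underside; axes as the cover. The ridge is 70 long (x), 12 wide (y), from 14 to 34 above the underside. With the cover on the tray its top is 62 above the bench.
- wide_mid (a point): A wider cover of the same make and colour, which does not fit: 160 x 96 x 34 (ridge 90 x 12 x 20), chamfer legs 22. A bystander. Point and axes as for the matching cover.
- rack: Fixed plywood riser, 130 deep (x) x 190 wide (y); origin: centre of its footprint, on the bench. Two bays open to the front (-x), 80 wide, 70 high, centred at y +45 and -45; walls 10, top board 12 thick. Stop strip at the back, 25 high, face at x +45. Front edge at x -65. Carton and meter on the board's rear half (x 0 to 60), up to 137 above the bench.
- bay: Thin black mat marking the free bay (the one with no tab in front), 130 x 70, 26 of it out in front of the riser. Its origin, at bench height, is where the tray's centre stands when fully home (nose against the stop); +x points straight into the bay. Home, the tray's box protrudes 10 from the riser's front edge, the pull's grip point 32.
- stored_mid (a point): An identical covered tray already stored in the other bay, 62 high, its tab sticking out in front as described. The point is at its centre, 31 above its underside. A bystander.
- spool: Steel solder spool standing on end, diameter 60, 46 high, origin under its centre. A bystander beside the riser.
- bottle: Amber bottle, diameter 54, 130 high, origin under its centre. A bystander beside the riser.
- tape: Roll of tape lying flat, diameter 74, 24 high, origin under its centre. A bystander.
- screwdriver: Black-handled screwdriver lying on the bench, about 200 long along its x, under 35 high, origin under its middle. A bystander.
- mug: White mug, diameter 76, 90 high, handle at its +y, origin under its centre. A bystander.
- jar: Grey plastic jar, diameter 66, 70 high, origin under its centre. A bystander.
Things that resemble listed ones, but are neither listed nor needed, are in the scene too. What is shaped like the part that bears tray_mid but purple is not meant.

How it is judged:
On the way, in this order (a step that is already met when the one before it is completed fails the run):
1. the cover is fully down on the tray (x of cover_mid in the frame of tray_mid between -0.004 and 0.004 m and y of cover_mid in the frame of tray_mid between -0.004 and 0.004 m and z of cover_mid in the frame of tray_mid between 0.0235 and 0.0285 m and angle between the x axis of cover_mid and the x axis of tray_mid, either way round below 0.08 rad), for 0.2 s.
2. the covered tray is fully home in the free bay (all of step 1 and x of tray_mid in the frame of bay between -0.006 and 0.006 m and y of tray_mid in the frame of bay between -0.012 and 0.012 m and angle between the x axis of tray_mid and the x axis of bay, either way round below 0.12 rad), for 0.2 s.
At the end, for the whole second after the job is handed in: The tray stands level on the bench and at rest in the free bay, within 6 mm of fully home against the stop, within 12 mm of the bay's centre line and 0.12 rad of its direction; the cover is fully down on the tray (within 2.5 mm in height, 4 mm sideways, 0.08 rad) and at rest (all of step 2 and angle between tray_mid's own z axis and vertical below 0.05 rad and height (world z) of tray_mid below 0.023 m and linear speed of each of tray, cover below 0.02 m/s); the robot touches nothing.
It fails at once if the tray is tipped by more than 0.35 rad (angle between tray_mid's own z axis and vertical above 0.35 rad).
It fails at once if a bystander is moved by more than 20 mm (distance of any of wide_mid, stored_mid, spool, bottle, tape, screwdriver, mug, jar from where it was at the start of the episode above 0.02 m).
It also fails if it takes over 64 s, if anything falls off the work surface, if the arm or the gripper's body presses on something with over 40 N, if the wrist force passes 120 N, or if a joint passes its speed limit or range.

ROBOT

A 6-joint arm with a two-finger parallel gripper is mounted at the origin on the work surface. World frame = base frame: x ahead of the robot, y to its left, z up, the work surface at z = 0. Lengths are in m, angles in rad, forces in N, time in s.
With the tool pointing down it reaches from about 0.3 to 0.875 m from the base axis. Payload 6.4 kg.
Tool frame: the origin (TCP) lies at the very end of the fingers, on their centre line; the grasp point (between the pads) lies 19 mm behind it; z points along the fingers, y is the direction in which the jaws open and shut (so a half turn about z gives the same grasp; the last joint's range is limited). The gripper opens to 85 mm and grips with 20 to 120 N. Pads are 22 mm wide; open, the fingers measure 114 mm over their backs; the gripper's body (76 mm by 85 mm) begins 54 mm behind the grasp point. The pads swing forward as they close: fully open they stand 13 mm farther back than shut.
Start: joints at [0.966, 0.181, 1.607, -0, 1.354, -0.206], TCP at [0.223, 0.53, 0.194] pointing down, gripper open.
Joint ranges: [-2.99, 2.99], [-0.89, 2.07], [0.3, 2.58], [-1.14, 4.28], [0, 2.63], [-3.12, 3.12]. Speed limits (rad/s): [2.57, 2.57, 3.01, 3.14, 3.14, 3.14].

INTERFACE

Orientations are given as a unit quaternion [w, x, y, z].
In Python, from bench import telemetry, imaging, ctrl gives the robot as it stands.
- The arm moves only by the shell command python3 -m pendant 'ROWS' [OPENING]. ROWS is JSON, a list that holds one entry, the list of rows, each a list of 6 numbers: the shift along the tool's x, y, z in units of 200 mm (1.0 is 200 mm), then the turn, a rotation vector about the tool's x, y, z in units of pi rad (1.0 is pi rad). In form: [[[tx, ty, tz, rx, ry, rz], ...]]. A call has 1 to 12 rows; each row shifts and turns the pose as measured when the row begins, along the tool's axes as they then stand; what a row does not reach is not made up. A row lasts 1/8 s, in which the tool goes at most 62.5 mm and 10.7 degrees, less where a joint would pass 70% of its speed; a pose out of reach is approached as far as the arm can. A call with a number of a shift or a turn outside -1 to 1 is refused whole. A call with a gripper value outside its range is refused whole. OPENING is the closure, from 0 (fully open) to 1 (shut), set as the call begins (- or left out, the last holds). The fingers move at their own pace and stop on an object; the grip force is fixed at half the most. Time passes only in rows, so rows that do not move let the fingers close. It gives the time, the measured TCP pose, the force and the opening at its end, in the units of the state.
- telemetry.get_obs(): the state, without advancing time (a new reading comes with each control period).
- imaging.camera(name): name is "scene" or "top" or "wrist"; returns a dict with "pixels" (420x560x3 uint8, blue, green, red), "vfov" (degrees; the focal length in pixels is half the picture's height over the tangent of half this angle, whatever the lens; pixels are square), "cx", "cy" (the principal point, pixels), "R" (3x3) and "t" (3): a world point X has camera coordinates R X + t. Camera axes: x right, y down, z forward; pixel columns grow to the right and rows downward; lengths in m; the calibration is good to about 2 mm. A picture is of the moment at which its call begins. There is no depth.
- ctrl.hand_in(): hands the job in, once; it reports no verdict.
The state is a dict: "time_s": time; "q": joint angles; "dq": joint speeds; "joint_efforts": joint torques, N m; "eef_pos": TCP position; "eef_rot": TCP orientation; "wrist_force": force on the tool from outside, world axes, zero at the start; "torque": the same for the moment, N m; "opening": opening from 0.0 (shut) to 1.0 (fully open).
Only numpy, scipy, OpenCV 4.12 (cv2) and the standard library are available. Lean on these libraries where they do the work, as an engineer would, in place of code of your own. Each camera call takes 0.05 s, during which the arm holds its last target.

## Working session

There is one attempt and no reset: what is moved stays moved. The work goes in short steps, Python scripts to look and compute and a shell command to move; the robot and the scene stay as the last step left them, time stands still between calls to the robot, and variables do not carry over. Pictures are saved under pics/ and viewed, and the job is handed in when it is done.

```bash
ls; mkdir -p pics; python3 - <<'E'
from bench import telemetry, imaging, ctrl
import cv2
for n in ["scene","top","wrist"]:
    c=imaging.camera(n); cv2.imwrite(f"pics/a_{n}.png",c["pixels"]); print(n,c["vfov"],c["cx"],c["cy"],c["R"],c["t"])
print(telemetry.get_obs())
E
```

```text
pics
scene 43.87813580104489 269.6225942242836 205.12049077153517 [[-0.57003034  0.82157686  0.00876704]
 [ 0.66342244  0.46654129 -0.58498708]
 [-0.48470204 -0.32764413 -0.81099522]] [ 0.31043577 -0.32787177  1.61021335]
top 55.7489442894234 284.81630515538143 209.0998825275624 [[ 0.00433076 -0.9999845  -0.00349854]
 [-0.9884557  -0.00375092 -0.15146374]
 [ 0.15144827  0.0041141  -0.98845662]] [-0.00719959  0.54899661  0.97292796]
wrist 67.65121433611246 281.38591256188596 210.22833373449484 [[ 3.87973062e-01  9.21670341e-01 -8.28448067e-04]
 [ 8.71544997e-01 -3.66580335e-01  3.25619681e-01]
 [ 2.99810310e-01 -1.27053695e-01 -9.45500469e-01]] [-0.57534126 -0.04192974  0.38010051]
{'time_s': 0.15, 'q': array([ 9.65696622e-01,  1.81363299e-01,  1.60777871e+00, -4.23014638e-05,
        1.35381910e+00, -2.06281311e-01]), 'dq': array([ 0.00108668, -0.00353201, -0.00430473,  0.00187247,  0.00039373,
        0.00099512]), 'joint_efforts': array([ 2.11134553e-03, -4.45254993e+01, -3.51694179e+01, -1.15225112e-04,
        5.73903540e-03, -7.62399338e-06]), 'eef_pos': array([0.22299713, 0.52947414, 0.19289495]), 'eef_rot': array([-2.51058578e-04,  1.98085746e-01,  9.80184456e-01, -6.36842143e-04]), 'wrist_force': array([ 0.10237022, -0.39398264,  1.19061054]), 'torque': array([0.03413339, 0.03930728, 0.01575085]), 'opening': 1.001342972380864}
```

View pics/a_scene.png

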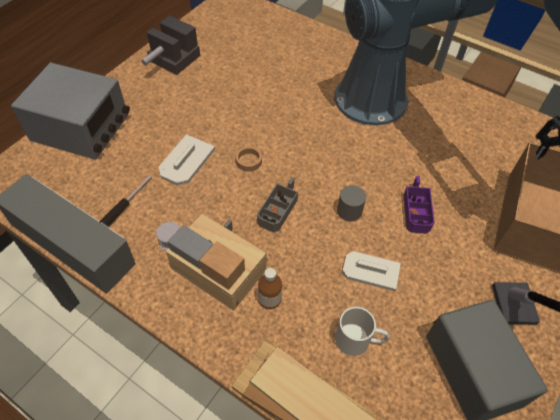

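View pics/a_top.png

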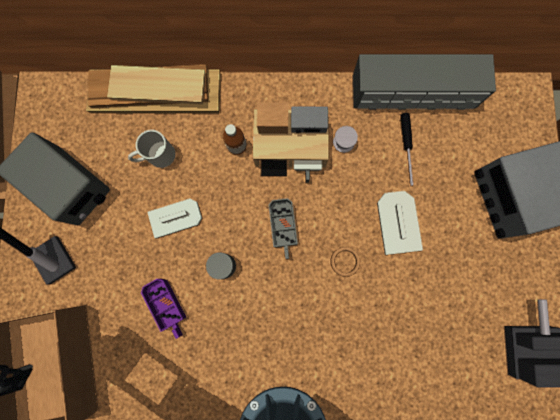

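View pics/a_wrist.png

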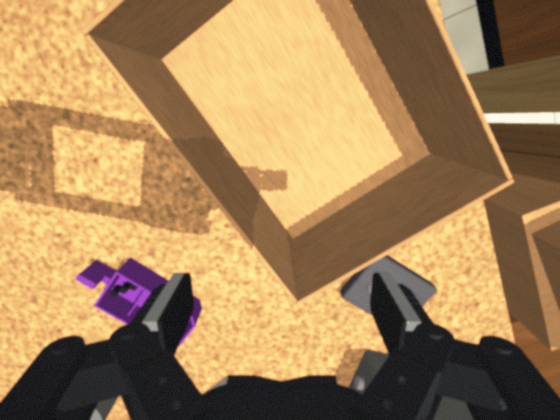

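```bash
cat > h.py <<'E'
from bench import telemetry, imaging, ctrl
import cv2, numpy as np
def cam(n):
    c=imaging.camera(n); c["f"]=c["pixels"].shape[0]/2/np.tan(np.radians(c["vfov"])/2); return c
def ray(c,uv,z):
    uv=np.atleast_2d(uv).astype(float)
    d=np.c_[(uv[:,0]-c["cx"])/c["f"],(uv[:,1]-c["cy"])/c["f"],np.ones(len(uv))]
    R=np.array(c["R"]);o=-R.T@np.array(c["t"]);w=d@R
    return o+w*((z-o[2])/w[:,2])[:,None]
def proj(c,X):
    p=np.atleast_2d(X)@np.array(c["R"]).T+np.array(c["t"])
    return np.c_[p[:,0]/p[:,2]*c["f"]+c["cx"],p[:,1]/p[:,2]*c["f"]+c["cy"]]
def crop(c,x0,y0,x1,y1,s,name):
    cv2.imwrite("pics/"+name,cv2.resize(c["pixels"][y0:y1,x0:x1],None,fx=s,fy=s,interpolation=cv2.INTER_CUBIC))
E
python3 - <<'E'
from h import *
c=cam("top")
p=c["pixels"]
a=lambda x,y:cv2.resize(p[y:y+80,x:x+100],None,fx=4,fy=4,interpolation=cv2.INTER_CUBIC)
cv2.imwrite("pics/b.png",cv2.resize(np.vstack([np.hstack([a(130,180),a(235,180)]),np.hstack([a(350,180),a(240,105)])]),(800,600) if 0 else (750,600)))
E
```

```text
(no output)
```

View pics/b.png

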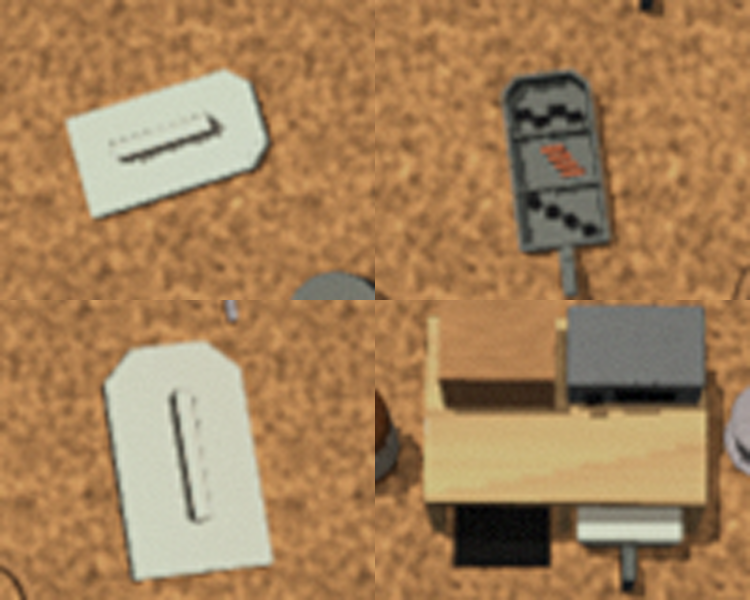

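```bash
python3 - <<'E'
from h import *
c=cam("top"); p=c["pixels"]; R=np.array(c["R"]);print("cam",-R.T@np.array(c["t"]))
hsv=cv2.cvtColor(p,cv2.COLOR_BGR2HSV)
def blob(mask,seed):
    n,l=cv2.connectedComponents(mask.astype(np.uint8)); m=(l==l[seed[1],seed[0]]).astype(np.uint8)
    k=max(cv2.findContours(m,cv2.RETR_EXTERNAL,cv2.CHAIN_APPROX_NONE)[0],key=len)[:,0]; return m,k
w=(hsv[...,1]<50)&(hsv[...,2]>170)
for nm,s in (("cov",(185,208)),("wide",(390,225))):
    m,k=blob(w,s); P=ray(c,k,0.014)[:,:2]
    r=cv2.minAreaRect((P*1000).astype(np.float32)); print(nm,r)
print(hsv[224,284],hsv[215,275],hsv[240,293],p[224,284])
g=(hsv[...,1]<70)&(hsv[...,2]<140)
m,k=blob(g,(292,236)); print(m.sum(),k.min(0),k.max(0))
mo=cv2.morphologyEx(m,cv2.MORPH_OPEN,np.ones((7,7)))
k2=max(cv2.findContours(mo,cv2.RETR_EXTERNAL,cv2.CHAIN_APPROX_NONE)[0],key=len)[:,0]
P=ray(c,k2,0.038)[:,:2]; print("tray",cv2.minAreaRect((P*1000).astype(np.float32)))
# mat
d=(hsv[...,2]<45); m,k=blob(d,(272,168)); r=cv2.minAreaRect((ray(c,k,0)[:,:2]*1000).astype(np.float32)); print("mat",r,cv2.boxPoints(r))
crop(c,235,95,345,190,6,"rack.png")
s=cam("scene"); crop(s,150,200,290,310,5,"rackscene.png")
E
```

```text
cam [ 0.39534175 -0.00914296  1.04482497]
cov ((531.52294921875, 284.6828308105469), (71.8268051147461, 129.40866088867188), 18.23976707458496)
wide ((521.608642578125, -302.97564697265625), (159.38133239746094, 94.97706604003906), 6.801103115081787)
[  9 162 159] [ 34  20 101] [23 20 50] [ 58  87 159]
1083 [269 199] [297 258]
tray ((515.9537353515625, 1.2183609008789062), (119.83931732177734, 61.42060470581055), 7.344540596008301)
mat ((669.252685546875, 26.428287506103516), (41.73772048950195, 67.8628921508789), 0.19956748187541962) [[648.2658     60.28684  ]
 [648.50214    -7.575641 ]
 [690.23956    -7.4302635]
 [690.00323    60.432217 ]]
```

View pics/rack.png

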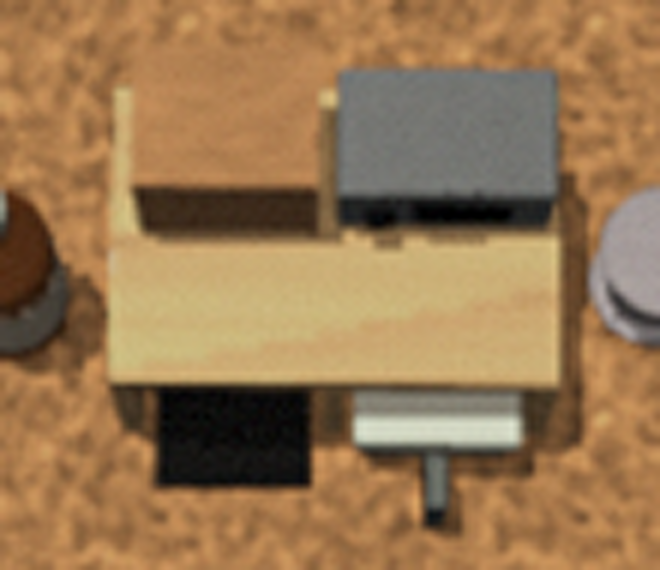

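View pics/rackscene.png

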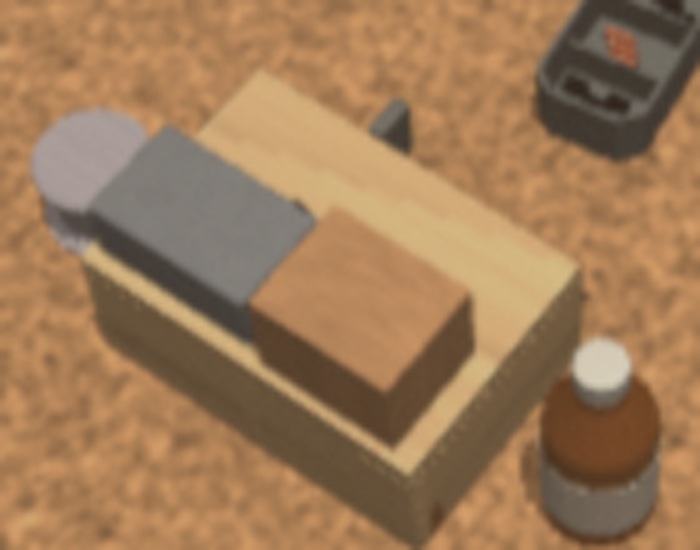

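Candidates for the tray: grey tray, top (284,224), versus the purple one (163,306), which is excluded. Candidates for the cover: white at (175,217), measured 129×72 mm, which matches, versus white at (400,222), 159×95 mm, which is the wide one. The crop shows the matching cover's chamfers at its right end (−y), the tray's nose toward the riser, and the free bay at left with the black mat at (272,168).

```bash
cat >> h.py <<'E'
from scipy.spatial.transform import Rotation as Ro
def go(x,y,z,yaw):
    o=telemetry.get_obs(); q=np.array(o["eef_rot"]); R=Ro.from_quat(q[[1,2,3,0]])
    T=Ro.from_euler("z",yaw,degrees=True)*Ro.from_rotvec([np.pi,0,0])
    d=np.array([x,y,z])-o["eef_pos"]
    f=lambda v:np.round(v,4).tolist()
    print("t%.2f"%o["time_s"],"pos",f(o["eef_pos"]),"yaw %.2f"%np.degrees(np.arctan2(*R.as_matrix()[[1,0],0])),"tilt %.2f"%np.degrees(np.arccos(-R.as_matrix()[2,2])),"F",f(o["wrist_force"]),"op %.3f"%o["opening"])
    print(" shift now",f(R.inv().apply(d)/.2)," after turn",f(T.inv().apply(d)/.2)," turn",f((R.inv()*T).as_rotvec()/np.pi))
E
python3 -c "
from h import *
go(.5315,.2847,.12,108.24)"
```

```text
t0.30 pos [0.2231, 0.5297, 0.1933] yaw 157.15 tilt 0.03 F [0.2453, 0.0788, 1.1338] op 1.000
 shift now [-1.8966, -0.5302, 0.3664]  after turn [-1.6462, 1.0808, 0.3664]  turn [-0.0002, 0.0, 0.2717]
```

```bash
python3 -m pendant '[[[0,0,0,0,0,0.054],[0,0,0,0,0,0.054],[0,0,0,0,0,0.054],[0,0,0,0,0,0.054],[0,0,0,0,0,0.054],[0,0,0,0,0,0]]]' 0; python3 -m pendant '[[[-0.2,0.13,0,0,0,0],[-0.2,0.13,0,0,0,0],[-0.2,0.13,0,0,0,0],[-0.2,0.13,0,0,0,0],[-0.2,0.13,0,0,0,0],[-0.2,0.13,0,0,0,0],[-0.2,0.13,0,0,0,0],[-0.2,0.13,0,0,0,0],[0,0,0,0,0,0]]]'; python3 -c "
from h import *
go(.5315,.2847,.12,108.24)"
```

```text
time_s: 1.05
eef_pos: [0.2229, 0.5294, 0.1927]
eef_rot: [0.0, 0.594, 0.804, -0.001]
wrist_force: [-0.5, -0.0, 0.7]
opening: 0.999
time_s: 2.17
eef_pos: [0.5286, 0.2825, 0.1929]
eef_rot: [0.0, 0.578, 0.816, 0.0]
wrist_force: [-0.2, -0.1, -0.1]
opening: 0.995
t2.17 pos [0.5286, 0.2825, 0.1929] yaw 109.44 tilt 0.04 F [-0.2186, -0.0638, -0.142] op 0.995
 shift now [0.0054, 0.0172, 0.3644]  after turn [0.0057, 0.0174, 0.3644]  turn [0.0002, 0.0001, 0.0067]
```

Very little lag. Look with the wrist camera here.

```bash
python3 -m pendant '[[[0.006,0.017,0.1,0,0,0.0067],[0,0,0,0,0,0]]]'; python3 - <<'E'
from h import *
go(.5315,.2847,.12,108.24)
c=cam("wrist"); cv2.imwrite("pics/w1.png",c["pixels"])
a=np.radians(-71.76);ex=np.array([np.cos(a),np.sin(a)]);ey=np.array([-ex[1],ex[0]])
for dx,dy,z in [(65,0,14),(-65,36,14),(-65,-36,14),(35,0,34),(-35,0,34)]:
    print(proj(c,[*(np.array([.5315,.2847])+ex*dx/1e3+ey*dy/1e3),z/1e3]))
E
```

```text
time_s: 2.42
eef_pos: [0.5301, 0.2855, 0.1707]
eef_rot: [-0.0, 0.585, 0.811, -0.0]
wrist_force: [0.1, 0.5, 0.1]
opening: 1.002
t2.42 pos [0.5301, 0.2855, 0.1707] yaw 108.36 tilt 0.06 F [0.1115, 0.4662, 0.0608] op 1.002
 shift now [-0.0062, 0.0056, 0.2536]  after turn [-0.0061, 0.0054, 0.2536]  turn [-0.0003, -0.0001, 0.0007]
[[281.81252127 238.74638286]]
[[316.87757738 124.02510303]]
[[247.46096347 123.84767197]]
[[281.89210172 220.92926588]]
[[282.09466197 156.03282513]]
```

View pics/w1.png

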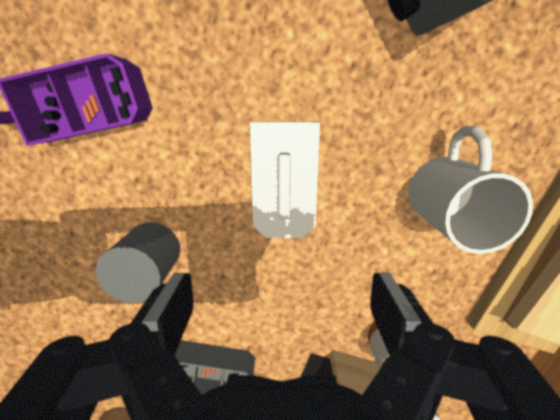

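The wrist picture shows the cover at u 250–319, v 123–237, within about 2 px of the prediction. Its chamfered end is at the bottom and the ridge is at (285,185). I'll descend over the ridge.

```bash
python3 -m pendant '[[[-0.006,0.005,0.15,0,0,0],[0,0,0.15,0,0,0],[0,0,0.15,0,0,0],[0,0,0.15,0,0,0],[0,0,0.1,0,0,0],[0,0,0,0,0,0]]]'; python3 -c "
from h import *
go(.5315,.2847,.0175,108.24)"
```

```text
time_s: 3.22
eef_pos: [0.5296, 0.2918, 0.0307]
eef_rot: [0.001, 0.579, 0.815, 0.002]
wrist_force: [0.9, 0.6, 0.6]
opening: 0.999
t3.23 pos [0.5296, 0.2918, 0.0307] yaw 109.18 tilt 0.30 F [0.9063, 0.5639, 0.5748] op 0.999
 shift now [-0.0366, -0.0029, 0.0662]  after turn [-0.0366, -0.002, 0.0662]  turn [0.0016, -0.0003, 0.0052]
```

```bash
python3 -m pendant '[[[-0.036,-0.002,0.02,0.0016,0,0.005],[0,0,0.03,0,0,0],[0,0,0.015,0,0,0],[0,0,0,0,0,0]]]'; python3 -c "
from h import *
go(.5315,.2847,.0175,108.24)"
```

```text
time_s: 3.72
eef_pos: [0.5336, 0.2859, 0.0204]
eef_rot: [0.001, 0.586, 0.811, 0.002]
wrist_force: [-0.3, -0.2, 0.2]
opening: 1.0
t3.73 pos [0.5336, 0.2859, 0.0204] yaw 108.32 tilt 0.30 F [-0.2598, -0.2444, 0.1695] op 1.000
 shift now [-0.0023, -0.0119, 0.0145]  after turn [-0.0023, -0.0119, 0.0146]  turn [0.0016, -0.0003, 0.0004]
```

```bash
python3 -m pendant '[[[-0.002,-0.011,0.012,0.0016,0,0],[0,0,0.003,0,0,0],[0,0,0,0,0,0]]]'; python3 -c "
from h import *
go(.5315,.2847,.0175,108.24)"; python3 -m pendant '[[[0,0,0,0,0,0],[0,0,0,0,0,0],[0,0,0,0,0,0],[0,0,0,0,0,0],[0,0,0,0,0,0],[0,0,0,0,0,0]]]' 1;  python3 -c "
from h import *
go(.5315,.2847,.0175,108.24)"
```

```text
time_s: 4.1
eef_pos: [0.5319, 0.2848, 0.0178]
eef_rot: [-0.0, 0.586, 0.811, 0.0]
wrist_force: [-0.1, 0.5, 0.5]
opening: 0.998
t4.10 pos [0.5319, 0.2848, 0.0178] yaw 108.32 tilt 0.06 F [-0.1233, 0.4983, 0.5163] op 0.998
 shift now [-0.0, -0.0021, 0.0013]  after turn [-0.0, -0.0021, 0.0013]  turn [0.0002, -0.0003, 0.0004]
time_s: 4.85
eef_pos: [0.532, 0.2849, 0.0179]
eef_rot: [-0.0, 0.585, 0.811, 0.001]
wrist_force: [-0.1, 0.4, 0.2]
opening: 0.003
t4.85 pos [0.532, 0.2849, 0.0179] yaw 108.32 tilt 0.07 F [-0.1153, 0.4317, 0.1906] op 0.003
 shift now [-0.0002, -0.0027, 0.002]  after turn [-0.0002, -0.0026, 0.002]  turn [0.0003, -0.0003, 0.0005]
```

```bash
python3 - <<'E'
from h import *
c=cam("wrist"); cv2.imwrite("pics/w2.png",c["pixels"])
s=cam("scene"); crop(s,310,210,440,310,6,"s2.png"); print(telemetry.get_obs()["opening"])
E
```

```text
-0.0014669980510329183
```

View pics/w2.png

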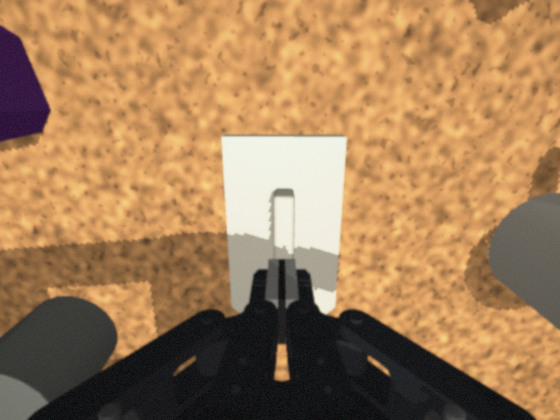

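View pics/s2.png

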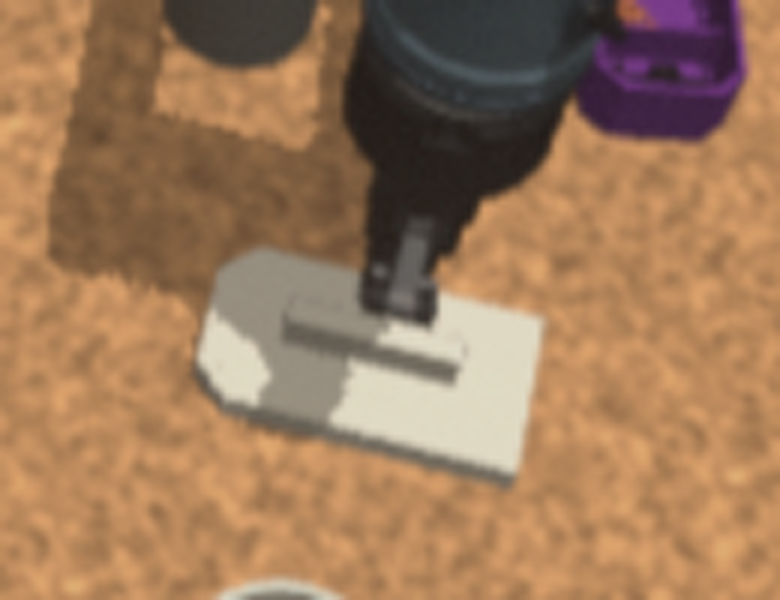

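```bash
python3 - <<'E'
from h import *
o=telemetry.get_obs();P=o["eef_pos"];print(P)
s=cam("scene");w=cam("wrist");t=cam("top")
for n,c in (("s",s),("w",w),("t",t)):
    print(n,[proj(c,P+[0,0,d]).round(1).tolist() for d in (0,.019,.04)], -np.array(c["R"]).T@c["t"])
crop(t,120,180,230,260,6,"t2.png")
crop(s,345,235,415,295,10,"s2b.png")
E
```

```text
[0.53200281 0.28490744 0.01790067]
s [[[370.8, 266.9]], [[372.1, 263.0]], [[373.6, 258.5]]] [1.17494899 0.42549583 1.11135298]
w [[[280.4, 244.8]], [[280.3, 259.0]], [[280.2, 278.4]]] [0.50579296 0.36554569 0.19771102]
t [[[173.8, 216.5]], [[171.8, 215.5]], [[169.4, 214.4]]] [ 0.39534175 -0.00914296  1.04482497]
```

View pics/t2.png

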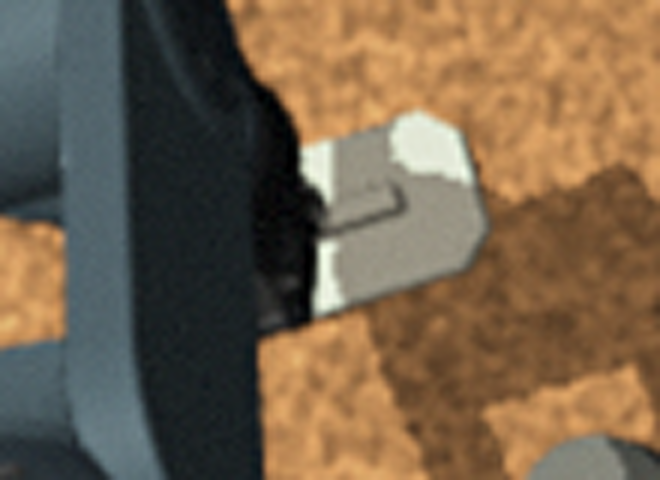

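View pics/s2b.png

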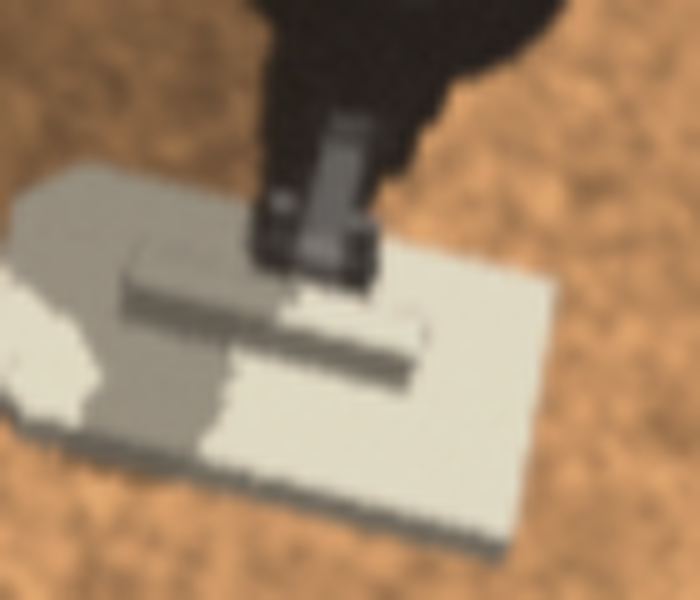

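```bash
python3 - <<'E'
from h import *
P=telemetry.get_obs()["eef_pos"]
w=cam("wrist");s=cam("scene");crop(w,210,200,350,305,5,"w2b.png")
tx=np.array([-.3137,.9495,0])
for a in(-.011,0,.011):
  for h in (0,.01,.02,.03): print(a,h,proj(w,P+tx*a+[0,0,h]).round(1),proj(s,P+tx*a+[0,0,h]).round(1))
E
```

```text
-0.011 0 [[280.4 260.3]] [[366.2 265.8]]
-0.011 0.01 [[280.4 268.1]] [[366.9 263.7]]
-0.011 0.02 [[280.3 276.7]] [[367.5 261.6]]
-0.011 0.03 [[280.3 286.2]] [[368.2 259.5]]
0 0 [[280.4 244.7]] [[370.8 266.9]]
0 0.01 [[280.4 251.9]] [[371.5 264.9]]
0 0.02 [[280.3 259.8]] [[372.2 262.8]]
0 0.03 [[280.3 268.6]] [[372.9 260.7]]
0.011 0 [[280.4 228.6]] [[375.3 268.1]]
0.011 0.01 [[280.4 235. ]] [[376.1 266. ]]
0.011 0.02 [[280.3 242.2]] [[376.8 264. ]]
0.011 0.03 [[280.3 250.1]] [[377.5 261.8]]
```

View pics/w2b.png

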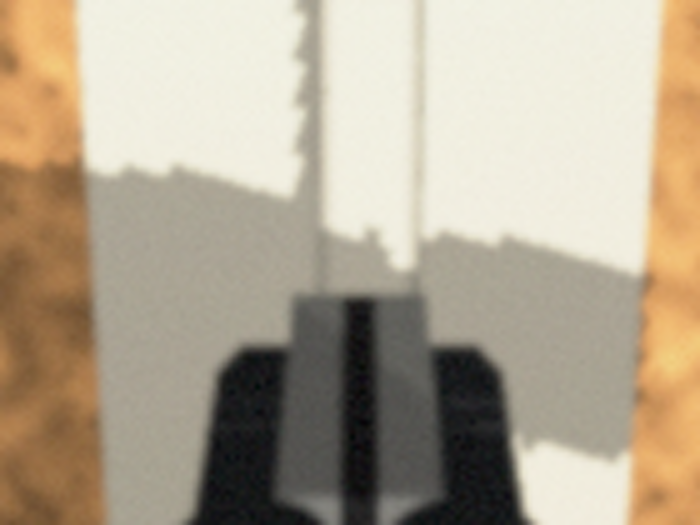

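```bash
python3 - <<'E'
from h import *
s=cam("scene");w=cam("wrist")
a=np.radians(-71.76);ex=np.array([np.cos(a),np.sin(a)]);ey=np.array([-ex[1],ex[0]])
for dx,dy,z in [(-65,36,14),(-65,-36,14),(-35,6,34),(-35,-6,34),(35,6,34),(35,-6,34),(0,0,34),(0,0,14)]:
    X=[*(np.array([.5315,.2847])+ex*dx/1e3+ey*dy/1e3),z/1e3]
    ps=proj(s,X)[0]
    print(dx,dy,z,"w",proj(w,X)[0].round(1),"s",ps.round(1),"crop",((ps-[345,235])*10).round())
E
```

```text
-65 36 14 w [342.2 139.1] s [395.4 287.6] crop [504. 526.]
-65 -36 14 w [216.9 138.9] s [399.8 261.8] crop [548. 268.]
-35 6 34 w [290.4 199.1] s [386.2 269.3] crop [412. 343.]
-35 -6 34 w [268.4 199.1] s [387. 265.] crop [420. 300.]
35 6 34 w [289.1 307.5] s [356.8 261.8] crop [118. 268.]
35 -6 34 w [269.7 307.5] s [357.8 257.6] crop [128. 226.]
0 0 34 w [279.4 256.7] s [371.9 263.4] crop [269. 284.]
0 0 14 w [279.6 242.2] s [370.5 267.5] crop [255. 325.]
```

The gripper closed on nothing. The pictures suggest the fingertips stand above the ridge, higher than the reported TCP. I'll feel downward with the shut fingers in small steps to find the real tip height.

```bash
for i in 1; do python3 -m pendant '[[[0,0,0.01,0,0,0],[0,0,0.01,0,0,0],[0,0,0,0,0,0]]]'; done; python3 - <<'E'
from h import *
go(.5315,.2847,.0175,108.24)
w=cam("wrist");crop(w,210,170,350,275,5,"w3.png")
s=cam("scene");crop(s,345,235,415,295,10,"s3.png")
E
```

```text
time_s: 5.68
eef_pos: [0.5319, 0.2849, 0.0135]
eef_rot: [-0.0, 0.586, 0.811, 0.0]
wrist_force: [0.1, -0.5, 0.3]
opening: 0.0
t5.67 pos [0.5319, 0.2849, 0.0135] yaw 108.32 tilt 0.06 F [0.0737, -0.4931, 0.3138] op 0.000
 shift now [-0.0002, -0.002, -0.0201]  after turn [-0.0002, -0.002, -0.0201]  turn [0.0002, -0.0003, 0.0005]
```

View pics/s3.png

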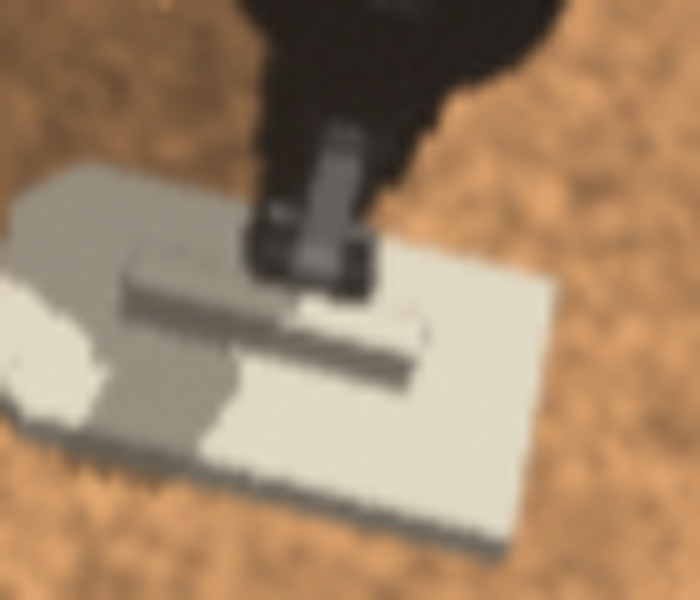

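```bash
for r in 1; do python3 -m pendant '[[[0,0,0.01,0,0,0],[0,0,0.01,0,0,0],[0,0,0.01,0,0,0],[0,0,0,0,0,0]]]'; done; python3 - <<'E'
from h import *
go(.5315,.2847,.0175,108.24)
w=cam("wrist");crop(w,210,170,350,275,5,"w4.png")
s=cam("scene");crop(s,345,235,415,295,10,"s4.png")
E
```

```text
time_s: 6.28
eef_pos: [0.532, 0.2849, 0.0073]
eef_rot: [-0.0, 0.585, 0.811, 0.001]
wrist_force: [-0.5, 0.1, -0.7]
opening: -0.001
t6.28 pos [0.532, 0.2849, 0.0073] yaw 108.32 tilt 0.07 F [-0.5395, 0.0881, -0.6581] op -0.001
 shift now [-0.0002, -0.0028, -0.0512]  after turn [-0.0002, -0.0028, -0.0512]  turn [0.0003, -0.0003, 0.0005]
```

View pics/s4.png

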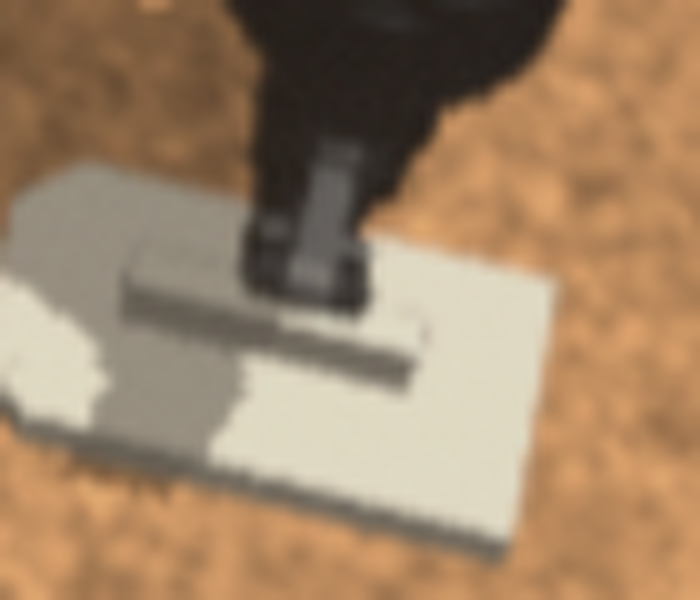

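View pics/w4.png

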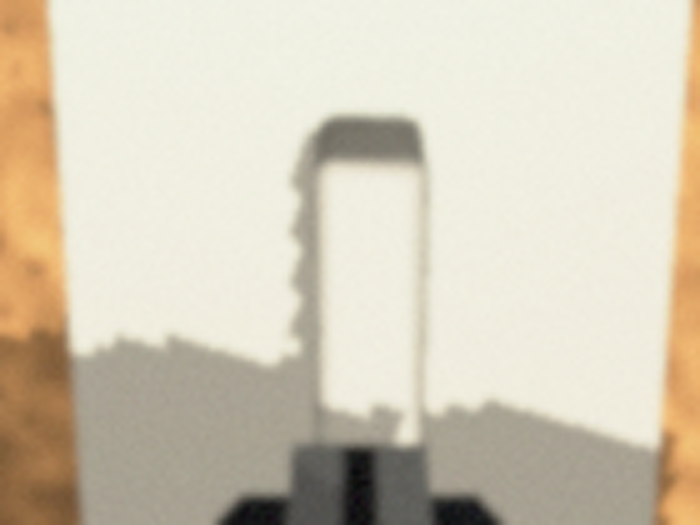

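```bash
python3 -m pendant '[[[0,0,0.01,0,0,0],[0,0,0.01,0,0,0],[0,0,0,0,0,0]]]';python3 -m pendant '[[[0,0,0.01,0,0,0],[0,0,0.01,0,0,0],[0,0,0,0,0,0]]]'; python3 - <<'E'
from h import *
go(.5315,.2847,.0175,108.24)
w=cam("wrist");crop(w,210,170,350,275,5,"w5.png")
s=cam("scene");crop(s,345,235,415,295,10,"s5.png")
E
```

```text
time_s: 6.75
eef_pos: [0.5323, 0.285, 0.0033]
eef_rot: [0.0, 0.586, 0.811, 0.001]
wrist_force: [-0.5, -1.2, 0.3]
opening: 0.003
time_s: 7.12
eef_pos: [0.5323, 0.285, -0.001]
eef_rot: [0.0, 0.585, 0.811, 0.001]
wrist_force: [0.6, -0.7, -0.7]
opening: -0.004
t7.12 pos [0.5323, 0.285, -0.001] yaw 108.32 tilt 0.09 F [0.6024, -0.7391, -0.6873] op -0.004
 shift now [-0.0001, -0.0041, -0.0927]  after turn [-0.0002, -0.0042, -0.0926]  turn [0.0004, -0.0003, 0.0005]
```

View pics/s5.png

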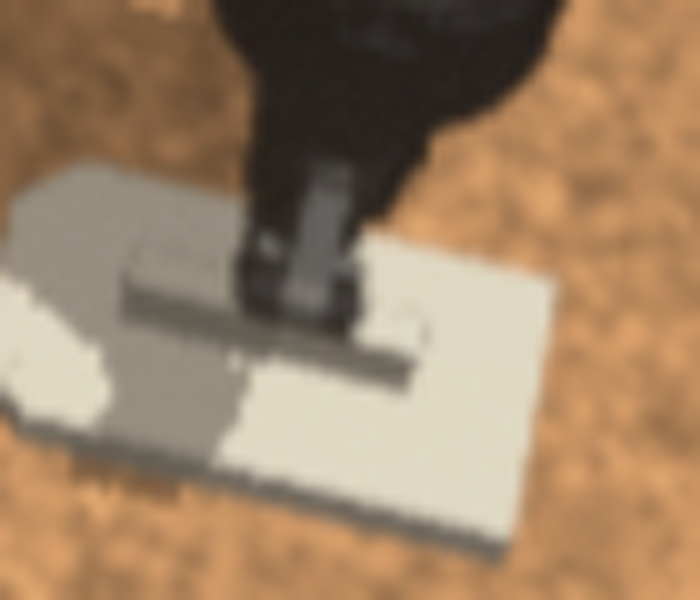

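```bash
python3 -m pendant '[[[0,0,0.01,0,0,0],[0,0,0,0,0,0]]]';python3 -m pendant '[[[0,0,0.01,0,0,0],[0,0,0,0,0,0]]]';python3 -m pendant '[[[0,0,0.01,0,0,0],[0,0,0,0,0,0]]]'|grep -E "force|pos"
```

```text
time_s: 7.48
eef_pos: [0.5325, 0.2851, -0.0029]
eef_rot: [0.0, 0.586, 0.811, 0.001]
wrist_force: [0.0, -0.9, -0.2]
opening: -0.004
time_s: 7.72
eef_pos: [0.5332, 0.2853, -0.0033]
eef_rot: [0.001, 0.585, 0.811, 0.001]
wrist_force: [0.7, -1.2, 0.1]
opening: -0.001
eef_pos: [0.5338, 0.2855, -0.0033]
wrist_force: [0.7, 0.0, 0.8]
```

```bash
python3 - <<'E'
from h import *
go(.5315,.2847,.0175,108.24)
w=cam("wrist");crop(w,210,170,350,275,5,"w6.png")
s=cam("scene");crop(s,345,235,415,295,10,"s6.png")
E
```

```text
t7.97 pos [0.5338, 0.2855, -0.0033] yaw 108.35 tilt 0.22 F [0.7261, 0.0236, 0.8469] op -0.004
 shift now [-0.0003, -0.0118, -0.1043]  after turn [-0.0004, -0.0122, -0.1042]  turn [0.0012, -0.0002, 0.0006]
```

View pics/s6.png

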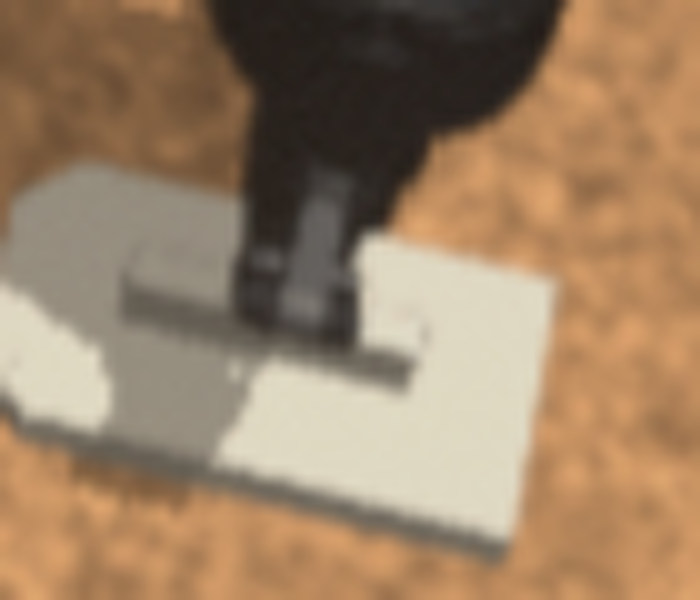

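View pics/w6.png

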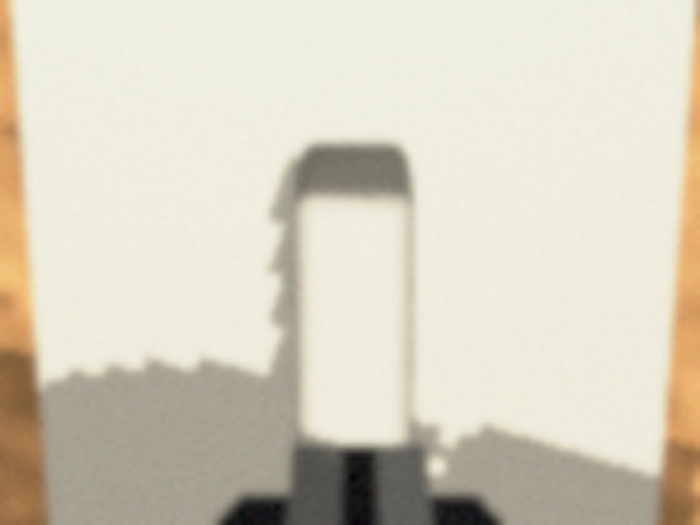

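```bash
python3 - <<'E'
from h import *
o=telemetry.get_obs(); print(o["q"].round(3),o["dq"].round(3),o["joint_efforts"].round(2),o["torque"])
s=cam("scene"); cv2.imwrite("pics/s7.png",s["pixels"])
E
```

```text
[ 2.950e-01  4.840e-01  1.653e+00  1.000e-03  1.001e+00 -2.600e-02] [-0.001  0.001 -0.003 -0.001  0.001 -0.   ] [-2.000e-02 -5.064e+01 -2.720e+01 -3.000e-02  2.000e-02 -0.000e+00] [0.01944998 0.12672392 0.00479439]
```

View pics/s7.png

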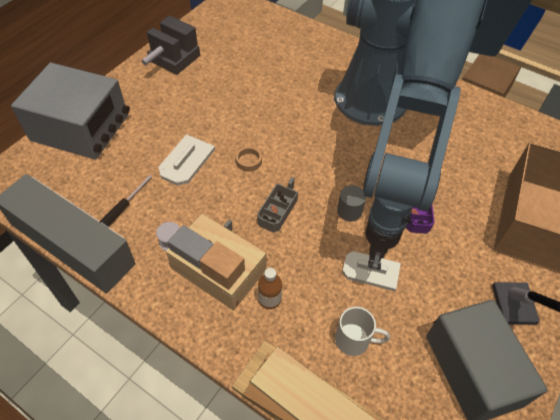

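```bash
python3 -m pendant '[[[0,0,0.01,0,0,0]]]'; python3 -m pendant '[[[0,0,-0.05,0,0,0],[0,0,0,0,0,0]]]'
```

```text
time_s: 8.25
eef_pos: [0.5339, 0.2856, -0.0038]
eef_rot: [0.001, 0.585, 0.811, 0.001]
wrist_force: [-11.5, -4.0, 28.1]
opening: -0.001
time_s: 8.5
eef_pos: [0.534, 0.2856, 0.0065]
eef_rot: [0.001, 0.585, 0.811, 0.002]
wrist_force: [0.2, 0.3, -0.2]
opening: 0.004
```

Contact: 28 N at a reading of −0.0038, where the ridge top is 0.034. So the reported TCP z is about 37 mm too low relative to the real fingertips, and laterally the pads look centred on the ridge (crop u 358 against 353). I'll open, lower to a true tip height of about 0.017 (reading −0.020) and close.

```bash
python3 -m pendant '[[[0,0,-0.02,0,0,0],[0,0,0,0,0,0],[0,0,0,0,0,0],[0,0,0,0,0,0]]]' 0; python3 -m pendant '[[[0,-0.01,0.04,0.001,0,0],[0,0,0.04,0,0,0],[0,0,0.04,0,0,0],[0,0,0,0,0,0]]]' ; python3 -c "
from h import *
go(.5325,.285,-.020,108.24)"
```

```text
time_s: 9.0
eef_pos: [0.5329, 0.2852, 0.009]
eef_rot: [0.0, 0.585, 0.811, 0.001]
wrist_force: [0.2, 0.8, -0.3]
opening: 0.844
time_s: 9.5
eef_pos: [0.5299, 0.2842, -0.0178]
eef_rot: [-0.001, 0.585, 0.811, -0.002]
wrist_force: [-0.7, 0.2, -0.2]
opening: 1.0
t9.50 pos [0.5299, 0.2842, -0.0178] yaw 108.35 tilt 0.24 F [-0.6739, 0.2236, -0.1954] op 1.000
 shift now [-0.0002, 0.0135, 0.0111]  after turn [-0.0002, 0.0135, 0.0112]  turn [-0.0013, -0.0001, 0.0006]
```

```bash
python3 -m pendant '[[[0,0.013,0.005,-0.0013,0,0],[0,0,0.005,0,0,0],[0,0,0,0,0,0]]]'; python3 -m pendant '[[[0,0,0,0,0,0],[0,0,0,0,0,0],[0,0,0,0,0,0],[0,0,0,0,0,0],[0,0,0,0,0,0],[0,0,0,0,0,0],[0,0,0,0,0,0]]]' 1;  python3 - <<'E'
from h import *
go(.5325,.285,-.020,108.24)
w=cam("wrist");crop(w,180,120,380,320,3,"w8.png")
E
```

```text
time_s: 9.88
eef_pos: [0.533, 0.2852, -0.0196]
eef_rot: [0.0, 0.585, 0.811, 0.001]
wrist_force: [-0.7, -0.1, -0.4]
opening: 1.001
time_s: 10.75
eef_pos: [0.5336, 0.2854, -0.0189]
eef_rot: [0.001, 0.585, 0.811, 0.001]
wrist_force: [-1.6, 0.7, 0.4]
opening: 0.122
t10.75 pos [0.5336, 0.2854, -0.0189] yaw 108.35 tilt 0.14 F [-1.6189, 0.6784, 0.4451] op 0.122
 shift now [-0.0003, -0.006, 0.0056]  after turn [-0.0003, -0.006, 0.0056]  turn [0.0008, -0.0001, 0.0006]
```

View pics/w8.png

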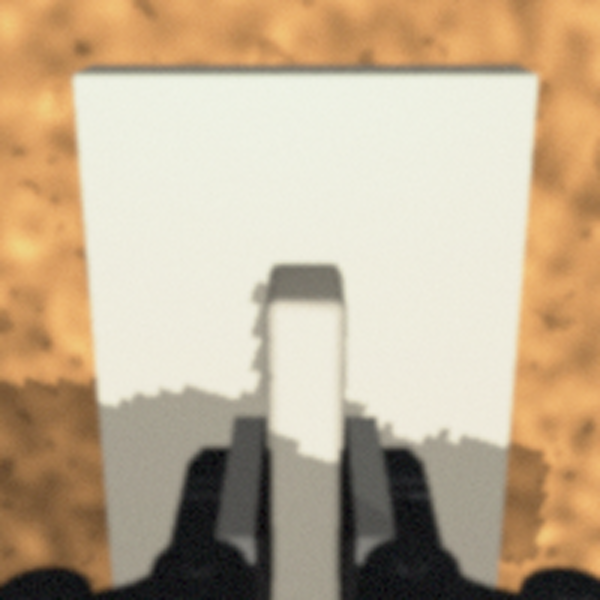

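Gripped (opening 0.122 ≈ 10–12 mm). Lift, turn and carry to above the tray.

```bash
python3 -m pendant '[[[0,0,-0.05,0,0,0],[0,0,-0.1,0,0,0],[0,0,-0.15,0,0,0],[0,0,-0.15,0,0,0],[0,0,0,0,0,0]]]'; python3 -m pendant '[[[0,0,0,0,0,-0.05],[0,0,0,0,0,-0.05],[0,0,0,0,0,-0.05],[0,0,0,0,0,-0.05],[0,0,0,0,0,-0.05],[0,0,0,0,0,-0.05],[0,0,0,0,0,-0.05],[0,0,0,0,0,-0.05],[0,0,0,0,0,0]]]';  python3 -c "
from h import *
go(.5157,.0034,.075,187.4)"
```

```text
time_s: 11.42
eef_pos: [0.534, 0.2855, 0.0781]
eef_rot: [0.001, 0.585, 0.811, 0.002]
wrist_force: [0.9, -0.3, -1.2]
opening: 0.124
time_s: 12.55
eef_pos: [0.5293, 0.284, 0.0744]
eef_rot: [-0.002, -0.023, 1.0, -0.0]
wrist_force: [-0.5, -0.5, -1.5]
opening: 0.125
t12.55 pos [0.5293, 0.284, 0.0744] yaw -177.38 tilt 0.19 F [-0.5095, -0.4572, -1.4683] op 0.125
 shift now [0.1321, -1.3987, -0.0023]  after turn [0.2481, -1.3828, -0.0032]  turn [-0.0001, -0.001, -0.0265]
```

```bash
python3 -m pendant '[[[0,0,0,0,0.001,-0.0265],[0.03,-0.17,0,0,0,0],[0.03,-0.17,0,0,0,0],[0.03,-0.17,0,0,0,0],[0.03,-0.17,0,0,0,0],[0.03,-0.17,0,0,0,0],[0.03,-0.17,0,0,0,0],[0.03,-0.17,0,0,0,0],[0.03,-0.15,0,0,0,0],[0,0,0,0,0,0]]]';  python3 - <<'E'
from h import *
go(.5157,.0034,.075,187.4)
for n in("wrist","scene","top"):
    c=cam(n);cv2.imwrite(f"pics/c_{n}.png",c["pixels"])
E
```

```text
time_s: 13.8
eef_pos: [0.5093, 0.0045, 0.0725]
eef_rot: [-0.005, -0.047, 0.999, -0.0]
wrist_force: [0.7, 0.1, -1.1]
opening: 0.125
t13.80 pos [0.5093, 0.0045, 0.0725] yaw -174.56 tilt 0.54 F [0.7077, 0.0814, -1.0823] op 0.125
 shift now [-0.0313, -0.0083, -0.0127]  after turn [-0.0311, -0.0094, -0.0124]  turn [-0.0, -0.003, -0.0109]
```

View pics/c_wrist.png

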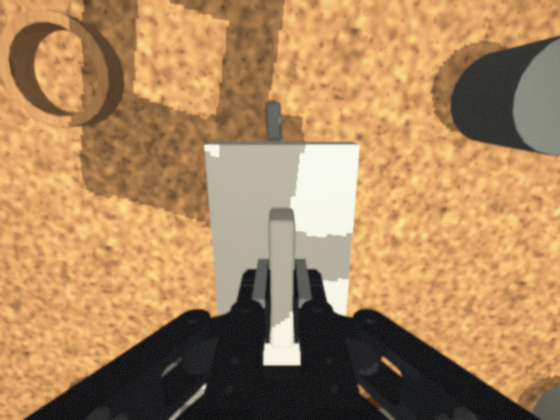

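View pics/c_scene.png

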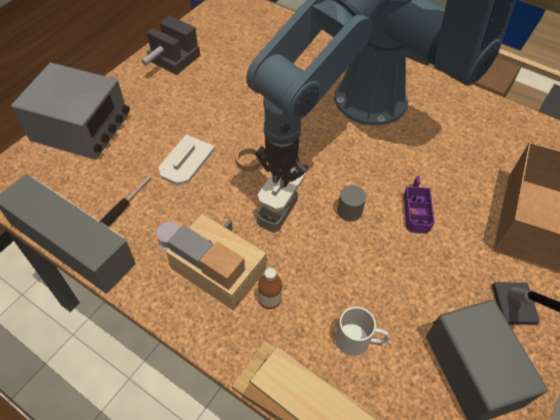

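View pics/c_top.png

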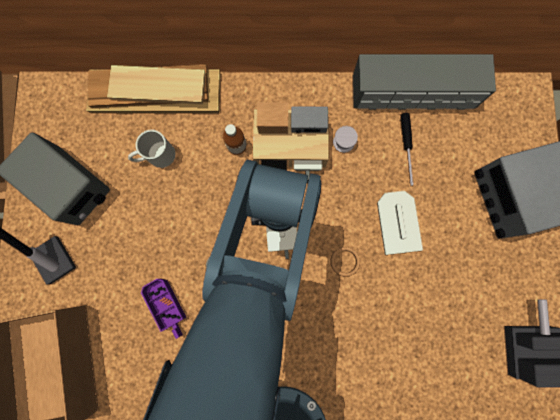

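```bash
python3 -m pendant '[[[-0.031,-0.009,0.04,0,-0.003,-0.0109],[0,0,0,0,0,0]]]';  python3 - <<'E'
from h import *
go(.5157,.0034,.065,187.4)
o=telemetry.get_obs();z=o["eef_pos"][2]+.019; print("under",z)
c=cam("wrist");p=c["pixels"];cv2.imwrite("pics/d_wrist.png",p)
crop(c,190,80,370,230,4,"d_wc.png")
E
```

```text
time_s: 14.2
eef_pos: [0.516, 0.0072, 0.0637]
eef_rot: [0.0, -0.069, 0.998, 0.0]
wrist_force: [0.9, 0.4, -0.8]
opening: 0.124
t14.20 pos [0.516, 0.0072, 0.0637] yaw -172.11 tilt 0.06 F [0.8865, 0.3604, -0.7507] op 0.124
 shift now [0.0041, -0.0189, -0.0065]  after turn [0.0039, -0.0189, -0.0065]  turn [0.0003, 0.0002, 0.0027]
under 0.08270196256878055
```

View pics/d_wc.png

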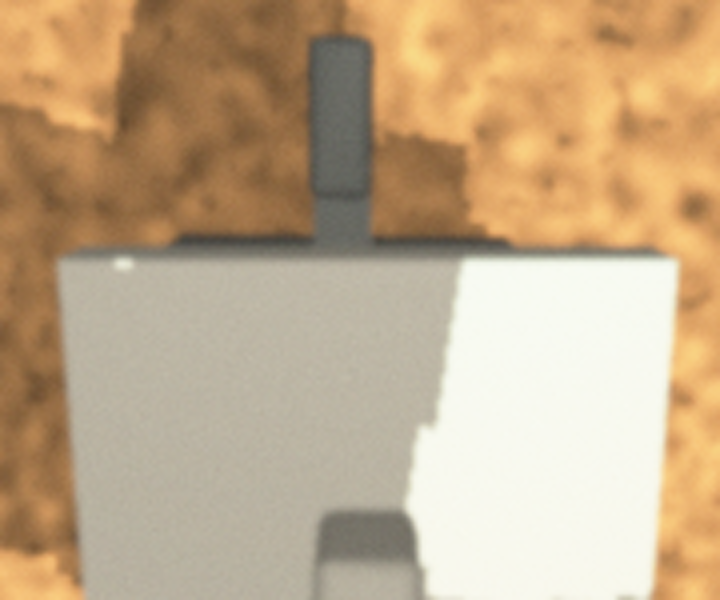

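```bash
cat > m.py <<'E'
from h import *
def meas(c,x0,y0,s,tabo,tabi,cl,cr,under):
    f=lambda q:np.array(q)/s+[x0,y0]-(0.5-0.5/s)
    A=ray(c,f(tabo),.044)[0,:2];B=ray(c,f(tabi),.044)[0,:2]
    L=ray(c,f(cl),under+.014)[0,:2];Rr=ray(c,f(cr),under+.014)[0,:2]
    P=telemetry.get_obs()["eef_pos"][:2]
    print("tab len",np.linalg.norm(B-A),"yaw",np.degrees(np.arctan2(*(B-A)[::-1])),"tabmid",(A+B)/2)
    w=L-Rr; print("cover w",np.linalg.norm(w),"yaw",np.degrees(np.arctan2(w[0],-w[1])),np.degrees(np.arctan2(-w[0],w[1])))
    return A,B,L,Rr,P
E
python3 - <<'E'
from m import *
c=cam("wrist");under=telemetry.get_obs()["eef_pos"][2]+.019
A,B,L,Rr,P=meas(c,190,80,4,(341,38),(341,193),(58,258),(678,260),under)
for a in (7.34,7.6):
    a=np.radians(a);ex=np.array([np.cos(a),np.sin(a)]);ey=np.array([-ex[1],ex[0]])
    T=(A+B)/2+ex*.082; print("tray centre",T)
yc=np.radians(7.89);ex=np.array([np.cos(yc),np.sin(yc)])
C=(L+Rr)/2+ex*.065; print("cover centre",C,"tcp",P,"diff",C-P)
E
```

```text
tab len 0.022357030627148843 yaw 7.497001931348814 tabmid [ 0.43738127 -0.00665057]
cover w 0.07145805181588047 yaw 7.69000096546773 -172.30999903453227
tray centre [0.51870933 0.0038255 ]
tray centre [0.51866095 0.00419445]
cover centre [0.5155715  0.00820461] tcp [0.51615514 0.00709539] diff [-0.00058364  0.00110922]
```

```bash
python3 - <<'E'
from m import *
c=cam("wrist")
crop(c,225,125,325,150,7,"d_e.png")
f=lambda q:np.array(q)/4+[190,80]-.375
A=ray(c,f((180,236)),0)[0];B=ray(c,f((505,236)),0)[0];print(A,B,np.linalg.norm(A-B))
a=np.radians(7.5);ex=np.array([np.cos(a),np.sin(a),0]);print((A+B)/2+ex*.06)
E
```

```text
[ 0.46411199 -0.03508289  0.        ] [0.45563318 0.02635501 0.        ] 0.06202019955236926
[0.51935928 0.00346763 0.        ]
```

View pics/d_e.png

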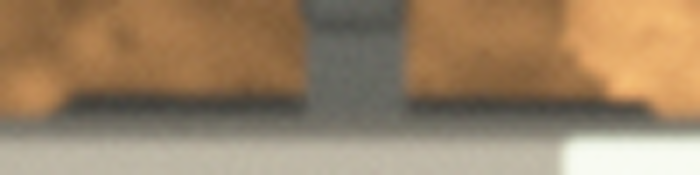

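```bash
python3 -m pendant '[[[-0.011,-0.022,0.06,0,0,0.0017],[0,0,0.06,0,0,0],[0,0,0.045,0,0,0],[0,0,0,0,0,0]]]';  python3 - <<'E'
from h import *
go(.5189,.0032,.03,187.5)
c=cam("wrist")
crop(c,180,80,380,230,4,"e_wc.png")
s=cam("scene");crop(s,230,150,330,230,8,"e_s.png")
E
```

```text
time_s: 14.85
eef_pos: [0.5187, 0.0028, 0.0285]
eef_rot: [0.0, -0.065, 0.998, 0.0]
wrist_force: [0.1, 0.4, -0.0]
opening: 0.12
t14.85 pos [0.5187, 0.0028, 0.0285] yaw -172.50 tilt 0.05 F [0.1027, 0.3543, -0.0438] op 0.120
 shift now [-0.0013, 0.0018, -0.0076]  after turn [-0.0013, 0.0018, -0.0076]  turn [0.0003, 0.0, -0.0]
```

View pics/e_wc.png

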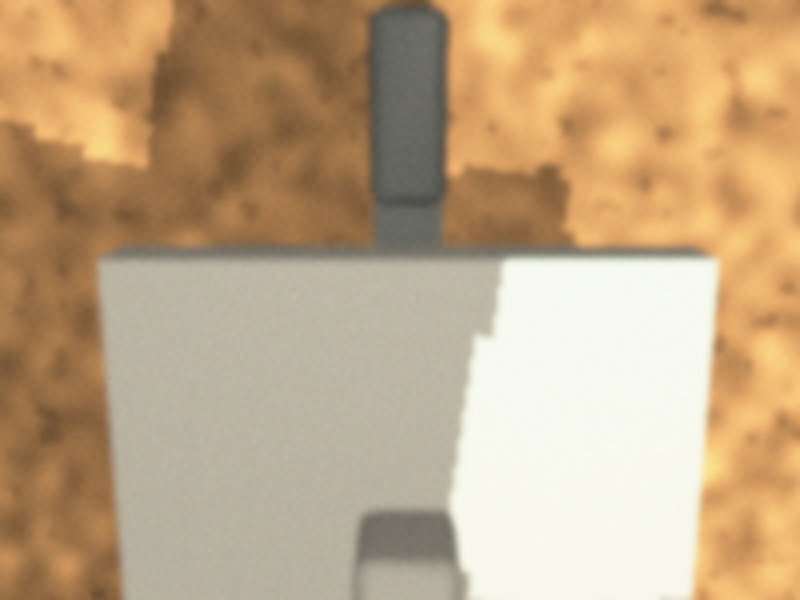

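View pics/e_s.png

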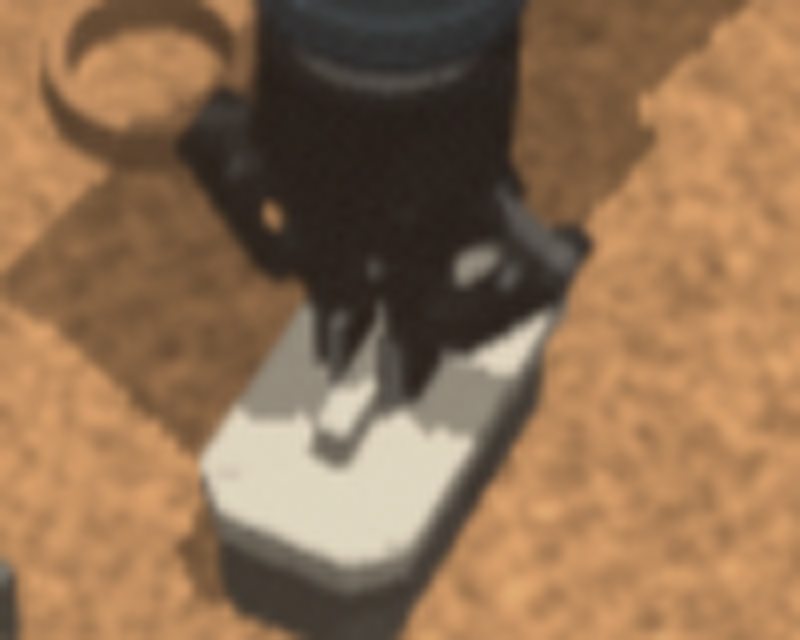

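```bash
cat >> m.py <<'E'
def rel(tabo,tabi,cl,cr,x0=180,y0=80,s=4):
    c=cam("wrist");under=telemetry.get_obs()["eef_pos"][2]+.019
    A,B,L,Rr,P=meas(c,x0,y0,s,tabo,tabi,cl,cr,under)
    a=np.radians(7.4);ex=np.array([np.cos(a),np.sin(a)]);ey=np.array([-ex[1],ex[0]])
    T=(A+B)/2+ex*.082;C=(L+Rr)/2+ex*.065; d=C-T
    print("under",under,"T",T,"C",C,"cover-tray in tray frame mm",d@ex*1e3,d@ey*1e3)
E
python3 -c "
from m import *
rel((409,8),(409,198),(98,260),(717,260))"
```

```text
tab len 0.022515908915948176 yaw 7.554067764719907 tabmid [ 0.43803084 -0.00689795]
cover w 0.07125763330297571 yaw 7.5144522025772 -172.4855477974228
under 0.0488364590266214 T [0.51934787 0.00366329] C [0.51903668 0.00345161] cover-tray in tray frame mm -0.3358680632650462 -0.16984387776681506
```

```bash
python3 -m pendant '[[[0,0,0.02,0,0,0],[0,0,0.02,0,0,0],[0,0,0.015,0,0,0],[0,0,0.015,0,0,0]]]';python3 -c "
from h import *
go(.5187,.0028,.009,187.5)"; python3 -m pendant '[[[0,0,0.01,0,0,0],[0,0,0.01,0,0,0]]]';  python3 -c "
from h import *
go(.5187,.0028,.009,187.5)"
```

```text
time_s: 15.5
eef_pos: [0.5209, 0.0024, 0.0161]
eef_rot: [0.002, -0.066, 0.998, -0.0]
wrist_force: [0.1, 0.2, 0.7]
opening: 0.118
t15.50 pos [0.5209, 0.0024, 0.0161] yaw -172.49 tilt 0.27 F [0.1155, 0.2421, 0.6779] op 0.118
 shift now [0.0107, 0.0032, 0.0353]  after turn [0.0105, 0.0032, 0.0353]  turn [-0.0002, 0.0015, 0.0001]
time_s: 15.75
eef_pos: [0.5208, 0.0025, 0.0117]
eef_rot: [0.002, -0.066, 0.998, -0.0]
wrist_force: [0.3, 0.1, -0.7]
opening: 0.119
t15.75 pos [0.5208, 0.0025, 0.0117] yaw -172.49 tilt 0.26 F [0.3499, 0.0673, -0.7219] op 0.119
 shift now [0.0103, 0.003, 0.0132]  after turn [0.0102, 0.003, 0.0133]  turn [-0.0002, 0.0014, 0.0001]
```

```bash
python3 -m pendant '[[[0.008,0.002,0.007,0,0.0014,0],[0,0,0.006,0,0,0]]]';  python3 - <<'E'
from h import *
go(.5187,.0028,.009,187.5)
c=cam("wrist")
crop(c,180,80,380,230,4,"f_wc.png")
s=cam("scene");crop(s,230,150,330,230,8,"f_s.png")
E
```

```text
time_s: 16.0
eef_pos: [0.519, 0.0027, 0.0091]
eef_rot: [-0.0, -0.066, 0.998, -0.0]
wrist_force: [-5.5, 0.6, 13.5]
opening: 0.126
t16.00 pos [0.519, 0.0027, 0.0091] yaw -172.49 tilt 0.05 F [-5.528, 0.5556, 13.5323] op 0.126
 shift now [0.0012, 0.0008, 0.0004]  after turn [0.0012, 0.0008, 0.0004]  turn [-0.0002, -0.0002, 0.0001]
```

View pics/f_wc.png

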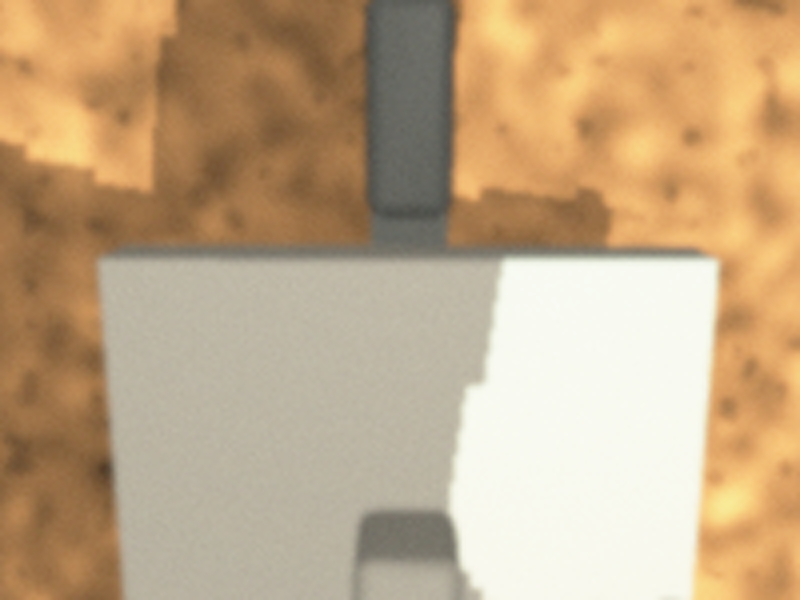

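View pics/f_s.png

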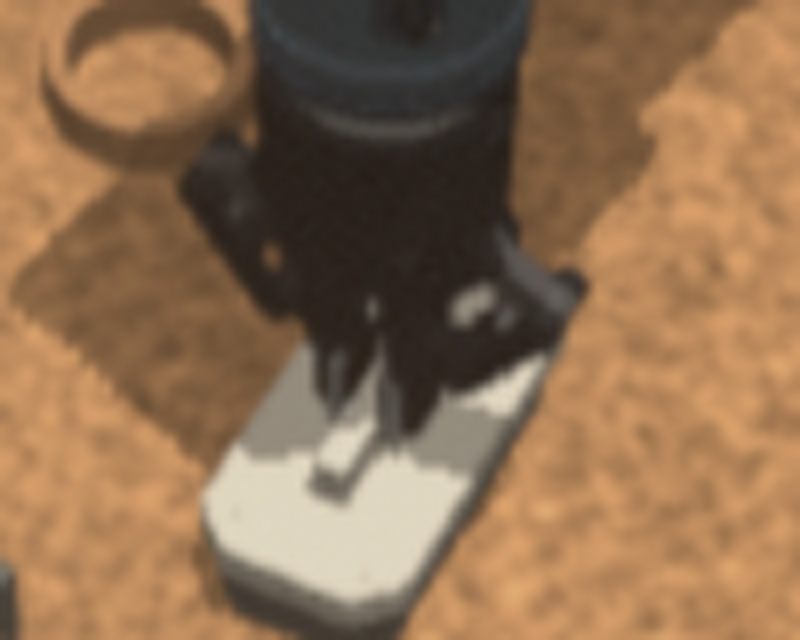

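Force rises at a reading of 0.009, exactly the expected seated height (28 mm above the pick-up). Release and check.

```bash
python3 -m pendant '[[[0,0,0,0,0,0],[0,0,0,0,0,0],[0,0,0,0,0,0],[0,0,0,0,0,0]]]' 0; python3 -m pendant '[[[0,0,-0.06,0,0,0],[0,0,-0.15,0,0,0],[0,0,-0.15,0,0,0],[0,0,-0.15,0,0,0],[0,0,0,0,0,0]]]'; python3 - <<'E'
from h import *
go(.436,-.007,.06,187.5)
c=cam("wrist");cv2.imwrite("pics/g_w.png",c["pixels"])
s=cam("scene");crop(s,230,150,330,230,8,"g_s.png")
E
```

```text
time_s: 16.6
eef_pos: [0.5195, 0.0026, 0.0092]
eef_rot: [0.0, -0.066, 0.998, -0.0]
wrist_force: [-1.3, 0.0, -0.9]
opening: 0.954
time_s: 17.23
eef_pos: [0.5199, 0.0026, 0.1173]
eef_rot: [0.001, -0.065, 0.998, -0.001]
wrist_force: [-0.1, -0.4, -0.3]
opening: 1.0
t17.23 pos [0.5199, 0.0026, 0.1173] yaw -172.49 tilt 0.14 F [-0.097, -0.3673, -0.3481] op 1.000
 shift now [0.4227, 0.0078, 0.2857]  after turn [0.4222, 0.0073, 0.2866]  turn [-0.0005, 0.0007, 0.0001]
```

View pics/g_w.png

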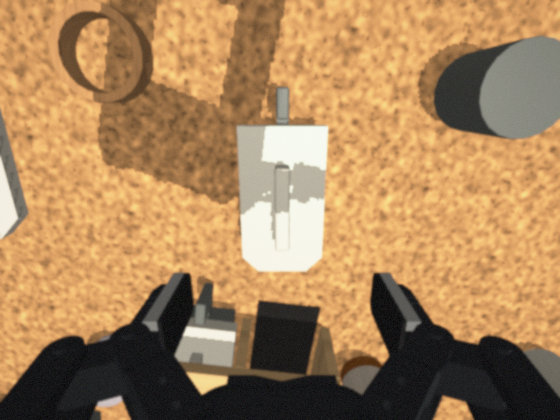

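View pics/g_s.png

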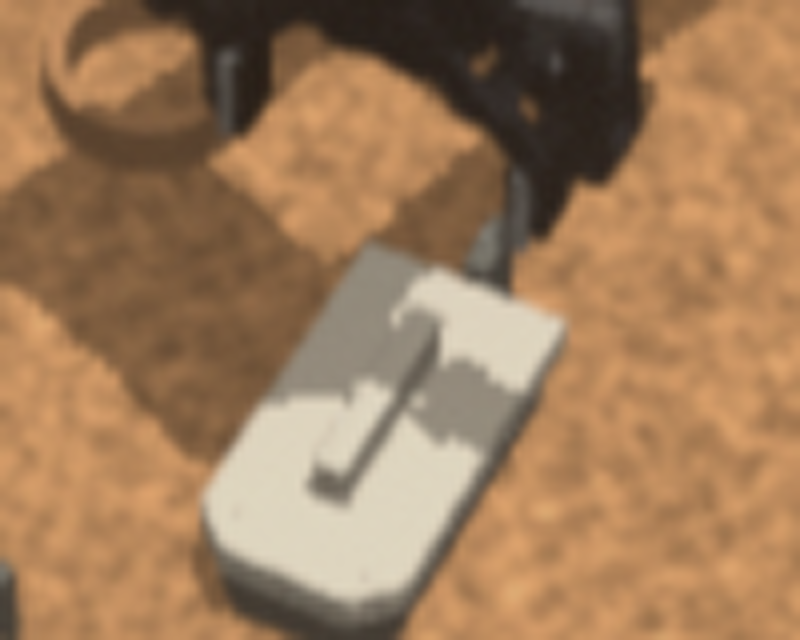

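The cover looks level and fully down: no gap in the scene crop, and the chamfers are at the nose end. In the wrist image the cover rear edge is at (237–328,126), the tab at (282,105) and the bay mat at (285,340). Next, measure the tab, the tray and the mat.

```bash
python3 - <<'E'
from h import *
c=cam("wrist");crop(c,225,75,345,135,6,"g2.png");crop(c,170,260,350,400,4,"g3.png")
E
```

```text
(no output)
```

View pics/g2.png

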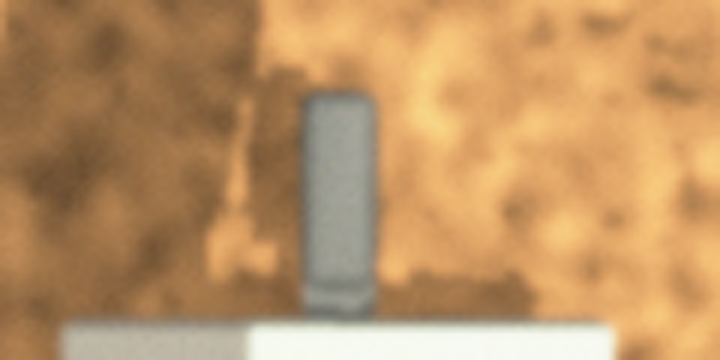

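View pics/g3.png

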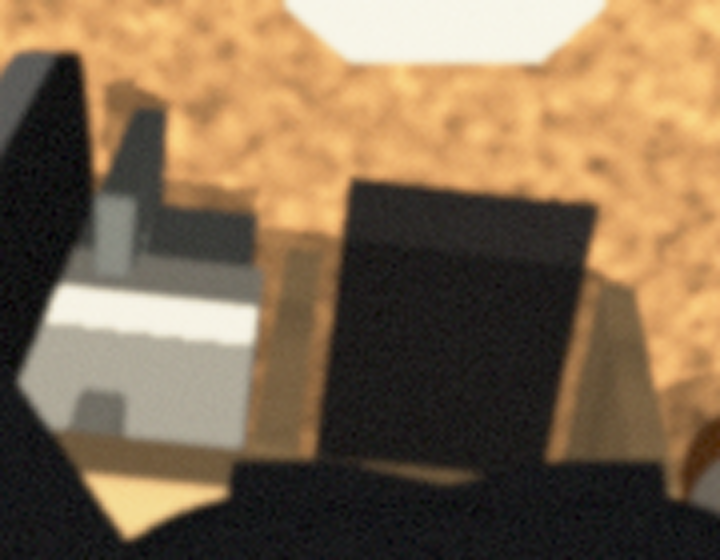

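```bash
python3 - <<'E'
from h import *
c=cam("wrist")
f=lambda q,x0,y0,s:np.array(q,float)/s+[x0,y0]-(.5-.5/s)
A=ray(c,f((340,94),225,75,6),.044)[0];B=ray(c,f((340,282),225,75,6),.044)[0]
print("tab",(A+B)/2,np.linalg.norm(A-B),np.degrees(np.arctan2(*(B-A)[:2][::-1])))
L=ray(c,f((61,326),225,75,6),.042)[0];R=ray(c,f((614,326),225,75,6),.042)[0];w=L-R
yc=np.degrees(np.arctan2(-w[0],w[1]));print("rear",L,R,np.linalg.norm(w),yc)
ex=np.array([np.cos(np.radians(7.4)),np.sin(np.radians(7.4)),0])
print("cover c",(L+R)/2+.065*ex,"tray c",(A+B)/2+.082*ex)
M=ray(c,f((352,182),170,260,4),0)[0];N=ray(c,f((597,207),170,260,4),0)[0];print("mat front",M,N,np.linalg.norm(M-N),(M+N)/2)
E
```

```text
tab [ 0.43643321 -0.00649415  0.044     ] 0.022469280592387567 7.519325113376308
rear [ 0.45787186 -0.0401941   0.042     ] [0.44847549 0.03099714 0.042     ] 0.07180866306200943 -172.4811215636545
cover c [0.5176323  0.00377324 0.042     ] tray c [0.51775024 0.00406708 0.044     ]
mat front [ 0.64662507 -0.00496132  0.        ] [0.64594017 0.06342409 0.        ] 0.06838884069976466 [0.64628262 0.02923139 0.        ]
```

```bash
python3 -m pendant '[[[0.15,0,0,0,0,0],[0.15,0,0,0,0,0],[0.13,0,0,0,0,0],[0,0,0,0,0,0]]]' 0; python3 - <<'E'
from h import *
go(.4335,-.0078,-.021,187.4)
E
```

```text
time_s: 17.92
eef_pos: [0.4257, -0.0073, 0.1085]
eef_rot: [-0.007, -0.065, 0.998, 0.002]
wrist_force: [0.1, -0.2, -0.8]
opening: 0.998
t17.93 pos [0.4257, -0.0073, 0.1085] yaw -172.50 tilt 0.88 F [0.133, -0.2336, -0.8359] op 0.998
 shift now [-0.0478, -0.0112, 0.6467]  after turn [-0.0384, -0.0077, 0.6474]  turn [0.0017, -0.0046, 0.0006]
```

```bash
python3 -m pendant '[[[-0.038,-0.008,0.05,0.0017,-0.0046,0],[0,0,0.1,0,0,0],[0,0,0.1,0,0,0],[0,0,0.1,0,0,0],[0,0,0.08,0,0,0],[0,0,0,0,0,0]]]' 0; python3 - <<'E'
from h import *
go(.4335,-.0078,-.021,187.4)
c=cam("wrist");cv2.imwrite("pics/i_w.png",c["pixels"])
s=cam("scene");crop(s,230,130,330,210,8,"i_s.png")
E
```

```text
time_s: 18.68
eef_pos: [0.4379, -0.0077, 0.0176]
eef_rot: [0.0, -0.065, 0.998, 0.0]
wrist_force: [-0.6, 0.1, -0.3]
opening: 0.995
t18.68 pos [0.4379, -0.0077, 0.0176] yaw -172.58 tilt 0.06 F [-0.6055, 0.1212, -0.278] op 0.995
 shift now [0.022, 0.0023, 0.1932]  after turn [0.0218, 0.0024, 0.1932]  turn [0.0002, 0.0002, 0.0001]
```

View pics/i_w.png

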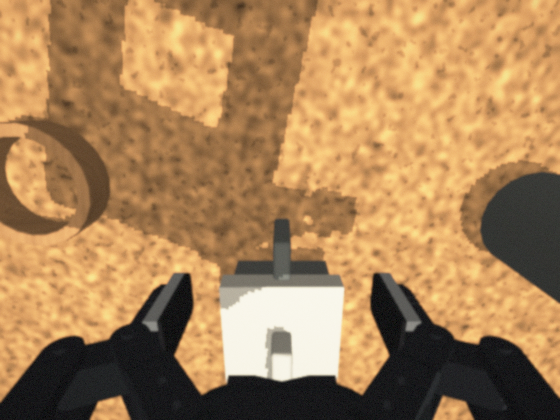

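View pics/i_s.png

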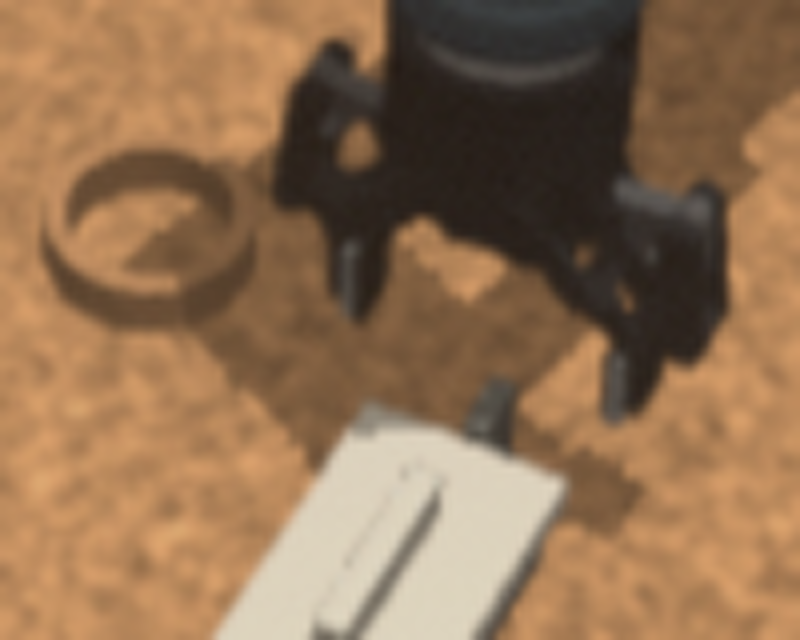

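```bash
python3 -m pendant '[[[0.021,0.002,0.04,0,0,0],[0,0,0.04,0,0,0],[0,0,0.04,0,0,0],[0,0,0.04,0,0,0],[0,0,0.02,0,0,0],[0,0,0,0,0,0]]]' 0; python3 - <<'E'
from h import *
go(.4335,-.0078,-.021,187.4)
c=cam("wrist");cv2.imwrite("pics/j_w.png",c["pixels"])
s=cam("scene");crop(s,230,130,330,210,8,"j_s.png")
E
```

```text
time_s: 19.52
eef_pos: [0.4361, -0.0086, -0.0182]
eef_rot: [0.003, -0.065, 0.998, -0.001]
wrist_force: [0.5, 0.5, 0.0]
opening: 0.996
t19.52 pos [0.4361, -0.0086, -0.0182] yaw -172.57 tilt 0.34 F [0.5456, 0.4502, 0.0175] op 0.996
 shift now [0.0127, 0.0057, 0.0139]  after turn [0.0126, 0.0057, 0.014]  turn [-0.0005, 0.0018, 0.0002]
```

View pics/j_w.png

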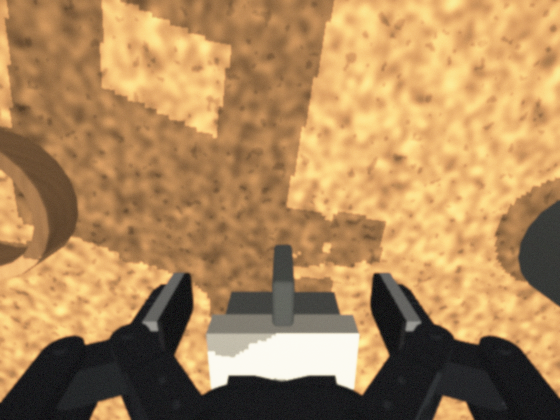

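View pics/j_s.png

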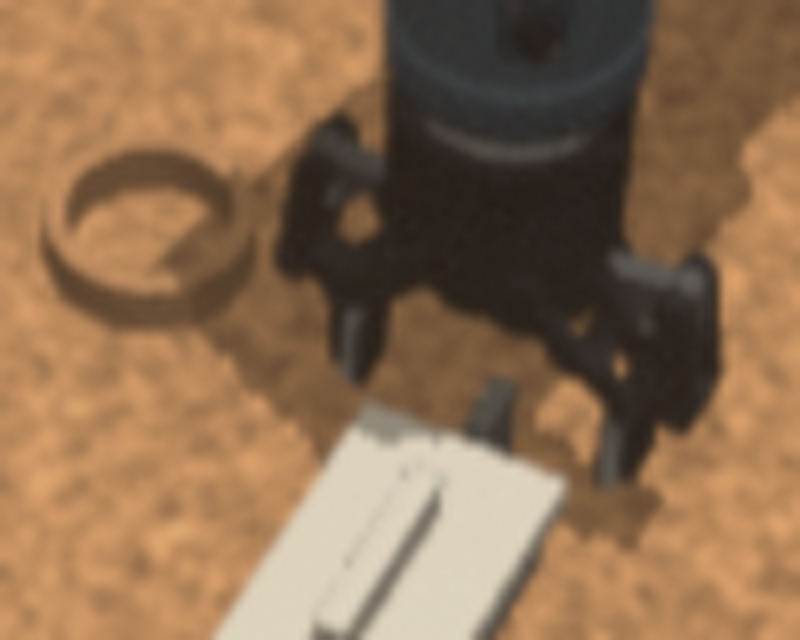

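```bash
python3 -m pendant '[[[0.009,0.005,0.008,-0.0005,0.0018,0],[0,0,0,0,0,0]]]' 0; python3 -m pendant '[[[0,0,0,0,0,0],[0,0,0,0,0,0],[0,0,0,0,0,0],[0,0,0,0,0,0],[0,0,0,0,0,0],[0,0,0,0,0,0],[0,0,0,0,0,0]]]' 1; python3 - <<'E'
from h import *
go(.4335,-.0078,-.021,180.3)
c=cam("wrist");cv2.imwrite("pics/k_w.png",c["pixels"])
s=cam("scene");crop(s,230,130,330,210,8,"k_s.png")
E
```

```text
time_s: 19.88
eef_pos: [0.4349, -0.008, -0.0191]
eef_rot: [0.001, -0.065, 0.998, -0.0]
wrist_force: [0.0, -0.7, -0.1]
opening: 1.0
time_s: 20.75
eef_pos: [0.4352, -0.0081, -0.0186]
eef_rot: [0.001, -0.065, 0.998, -0.0]
wrist_force: [0.3, 0.6, 1.4]
opening: 0.106
t20.75 pos [0.4352, -0.0081, -0.0186] yaw -172.58 tilt 0.12 F [0.2571, 0.631, 1.4406] op 0.106
 shift now [0.0084, 0.0027, 0.0119]  after turn [0.0086, 0.0016, 0.012]  turn [-0.0002, 0.0006, 0.0396]
```

View pics/k_w.png

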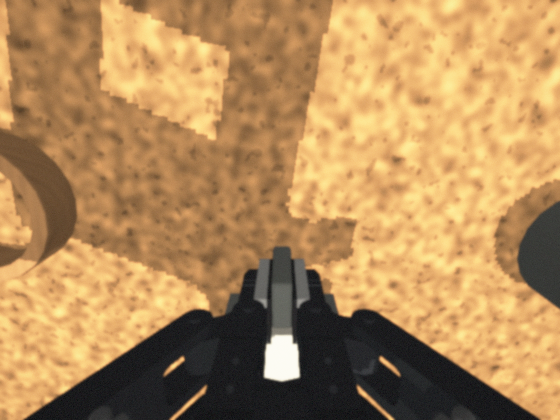

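View pics/k_s.png

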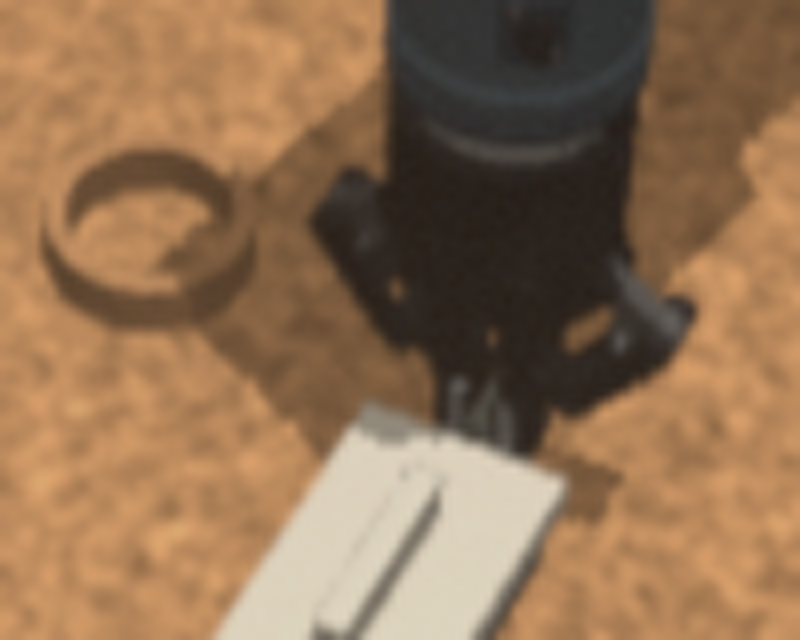

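```bash
python3 -m pendant '[[[0,0,0,0,0,0.02],[0,0,0,0,0,0.02],[0,0.03,0,0,0,0],[0,0.04,0,0,0,0],[0,0.04,0,0,0,0],[0,0.04,0,0,0,0],[0,0.02,0,0,0,0],[0,0,0,0,0,0]]]'; python3 - <<'E'
from h import *
go(.55,.0274,-.0186,180.3)
EOF=0
E
```

```text
time_s: 21.85
eef_pos: [0.4356, 0.0285, -0.0186]
eef_rot: [0.001, -0.002, 1.0, -0.001]
wrist_force: [0.7, -1.5, 0.7]
opening: 0.106
t21.85 pos [0.4356, 0.0285, -0.0186] yaw -179.75 tilt 0.18 F [0.6657, -1.4548, 0.7282] op 0.106
 shift now [-0.572, -0.0078, 0.0017]  after turn [-0.572, -0.0083, -0.0001]  turn [-0.0003, 0.0009, -0.0003]
```

```bash
python3 -m pendant '[[[-0.05,-0.003,0,0,0,0],[-0.06,0,0,0,0,0],[-0.06,0,0,0,0,0],[-0.06,0,0,0,0,0],[-0.06,0,0,0,0,0],[-0.05,0,0,0,0,0],[0,0,0,0,0,0]]]'; python3 - <<'E'
from h import *
go(.64,.0274,-.0186,180.3)
c=cam("top");crop(c,210,120,340,220,6,"l_t.png")
s=cam("scene");crop(s,160,150,290,250,6,"l_s.png")
E
```

```text
time_s: 22.72
eef_pos: [0.4791, 0.0315, -0.0185]
eef_rot: [-0.026, -0.006, 1.0, 0.002]
wrist_force: [3.1, 0.1, 0.0]
opening: 0.104
t22.73 pos [0.4791, 0.0315, -0.0185] yaw -179.35 tilt 3.01 F [3.1162, 0.1356, 0.0073] op 0.104
 shift now [-0.8031, -0.0296, -0.042]  after turn [-0.8043, -0.0248, 0.0003]  turn [0.0012, -0.0167, 0.0019]
```

View pics/l_t.png

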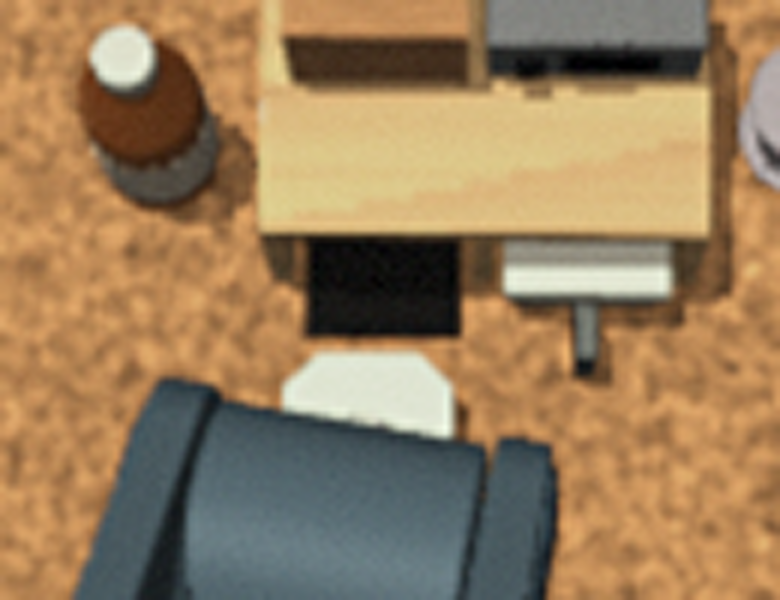

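View pics/l_s.png

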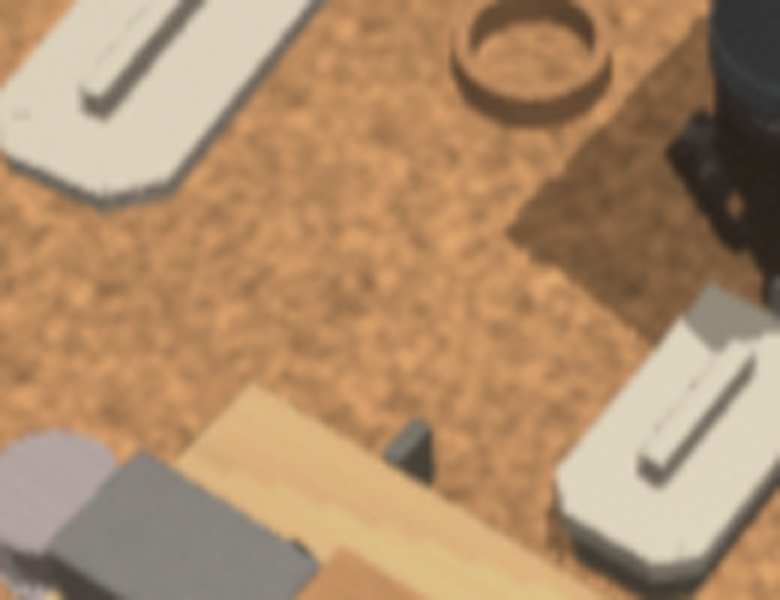

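Tool tilted 3° against friction while pushing, and y is off by +4 mm (reading .0315, and the top picture agrees). Correct both before entering.

```bash
python3 -m pendant '[[[0,0,0,0.0006,-0.0085,0.001],[0,-0.012,0,0.0006,-0.0085,0.001],[0,-0.012,0,0,0,0],[0,0,0,0,0,0]]]'; python3 - <<'E'
from h import *
go(.64,.0274,-.0186,180.3)
E
python3 -m pendant '[[[-0.05,-0.003,0,0,-0.003,0],[-0.05,-0.003,0,0,-0.003,0],[-0.05,-0.003,0,0,-0.003,0],[0,0,0,0,0,0]]]'; python3 - <<'E'
from h import *
go(.64,.0274,-.0186,180.3)
E
```

```text
time_s: 23.32
eef_pos: [0.4766, 0.0275, -0.02]
eef_rot: [0.001, -0.002, 1.0, 0.001]
wrist_force: [1.4, -0.7, -2.2]
opening: 0.104
t23.32 pos [0.4766, 0.0275, -0.02] yaw -179.74 tilt 0.11 F [1.4306, -0.7127, -2.1596] op 0.104
 shift now [-0.8172, -0.0042, -0.0062]  after turn [-0.8172, -0.0049, -0.007]  turn [0.0005, 0.0003, -0.0002]
time_s: 23.82
eef_pos: [0.498, 0.0261, -0.0202]
eef_rot: [0.005, -0.003, 1.0, 0.001]
wrist_force: [2.4, 0.2, -0.5]
opening: 0.105
t23.82 pos [0.498, 0.0261, -0.0202] yaw -179.63 tilt 0.55 F [2.3657, 0.1638, -0.4515] op 0.105
 shift now [-0.7102, 0.0018, -0.0015]  after turn [-0.7101, 0.0026, -0.0082]  turn [0.0008, 0.003, 0.0004]
```

```bash
python3 -m pendant '[[[-0.05,0.001,-0.004,0.0008,0.001,0],[-0.05,-0.001,0,0,-0.002,0],[-0.05,-0.001,0,0,-0.002,0],[0,0,0,0,0,0]]]'; python3 - <<'E'
from h import *
go(.64,.0274,-.0186,180.3)
c=cam("top");crop(c,210,120,340,220,6,"m_t.png")
s=cam("scene");crop(s,160,150,290,250,6,"m_s.png")
E
```

```text
time_s: 24.32
eef_pos: [0.5253, 0.0261, -0.0203]
eef_rot: [0.005, -0.003, 1.0, 0.0]
wrist_force: [2.7, -0.6, -0.4]
opening: 0.108
t24.32 pos [0.5253, 0.0261, -0.0203] yaw -179.61 tilt 0.62 F [2.7203, -0.5564, -0.4321] op 0.108
 shift now [-0.5735, 0.0027, -0.0023]  after turn [-0.5735, 0.0036, -0.0085]  turn [0.0, 0.0035, 0.0005]
```

View pics/m_t.png

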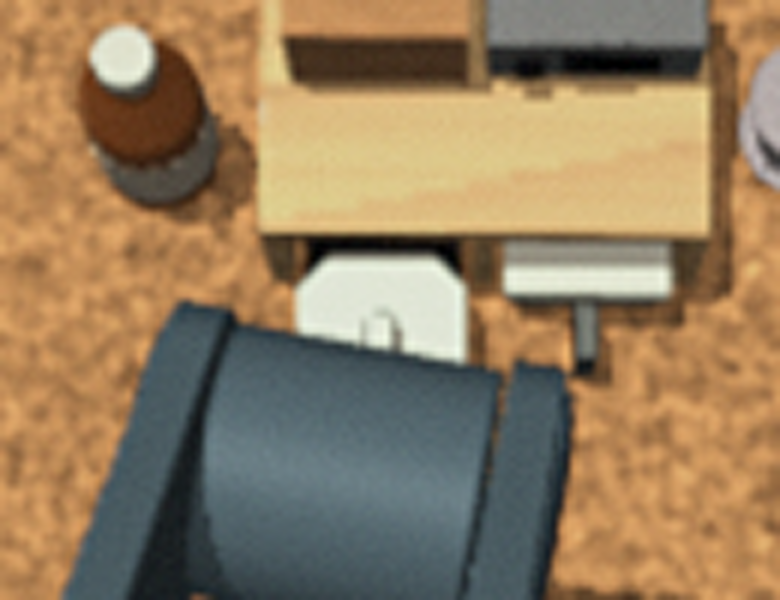

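View pics/m_s.png

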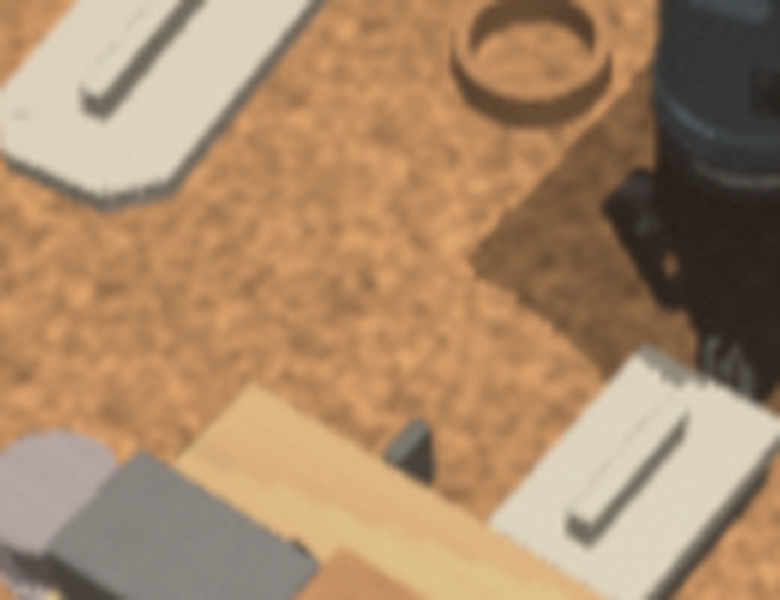

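The cover spans crop u 296–467 (centre 381), against the bay's projected centre of about 380. It is lined up, so push on.

```bash
python3 -m pendant '[[[-0.05,0.002,-0.003,0,0.002,0],[-0.05,-0.0005,0,0,-0.0015,0],[-0.05,-0.0005,0,0,-0.0015,0],[-0.05,-0.0005,0,0,-0.0015,0],[0,0,0,0,0,0]]]'; python3 - <<'E'
from h import *
go(.64,.0268,-.0196,180.3)
E
```

```text
time_s: 25.05
eef_pos: [0.5625, 0.0269, -0.0203]
eef_rot: [0.005, -0.004, 1.0, 0.0]
wrist_force: [2.3, -0.4, -1.2]
opening: 0.103
t25.05 pos [0.5625, 0.0269, -0.0203] yaw -179.57 tilt 0.62 F [2.2715, -0.4118, -1.1546] op 0.103
 shift now [-0.3874, -0.0036, 0.0008]  after turn [-0.3874, -0.0027, -0.0034]  turn [0.0003, 0.0034, 0.0007]
```

```bash
python3 -m pendant '[[[-0.05,-0.001,-0.002,0,0.003,0.0005],[-0.05,-0.0015,0,0,-0.001,0],[-0.05,-0.001,0,0,-0.0015,0],[-0.05,-0.001,0,0,-0.0015,0],[0,0,0,0,0,0]]]'; python3 - <<'E'
from h import *
go(.64,.0268,-.0196,180.3)
c=cam("top");crop(c,210,100,340,200,6,"n_t.png")
s=cam("scene");crop(s,160,150,290,250,6,"n_s.png")
E
```

```text
time_s: 25.68
eef_pos: [0.6012, 0.0267, -0.0202]
eef_rot: [0.004, -0.003, 1.0, 0.001]
wrist_force: [2.3, -0.5, -1.4]
opening: 0.102
t25.68 pos [0.6012, 0.0267, -0.0202] yaw -179.62 tilt 0.47 F [2.2926, -0.5056, -1.4205] op 0.102
 shift now [-0.1939, -0.0006, -0.0014]  after turn [-0.1939, -0.0004, -0.0029]  turn [0.0004, 0.0026, 0.0004]
```

View pics/n_s.png

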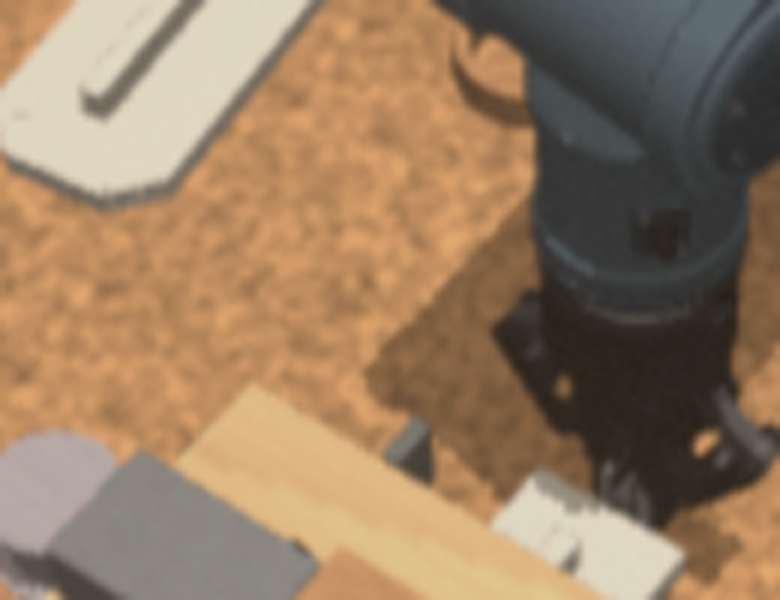

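View pics/n_t.png

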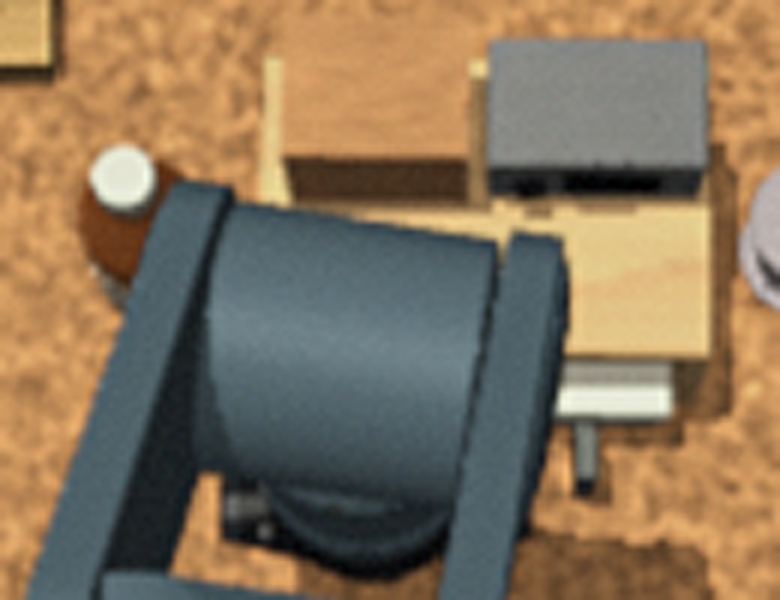

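```bash
python3 -m pendant '[[[-0.04,-0.001,-0.003,0,0.002,0.0004],[-0.04,-0.001,0,0,-0.001,0],[-0.04,-0.001,0,0,-0.001,0],[0,0,0,0,0,0]]]'; python3 - <<'E'
from h import *
go(.64,.0268,-.0190,180.3)
E
python3 -m pendant '[[[-0.03,0,-0.002,0,0.001,0],[-0.02,0,0,0,-0.001,0]]]'; python3 - <<'E'
from h import *
go(.64,.0268,-.0190,180.3)
s=cam("scene");crop(s,160,180,290,280,6,"o_s.png")
E
```

```text
time_s: 26.28
eef_pos: [0.6234, 0.0266, -0.0201]
eef_rot: [0.002, -0.003, 1.0, 0.001]
wrist_force: [2.4, -0.1, -1.0]
opening: 0.102
t26.27 pos [0.6234, 0.0266, -0.0201] yaw -179.68 tilt 0.23 F [2.3588, -0.1371, -0.9565] op 0.102
 shift now [-0.083, 0.0008, -0.005]  after turn [-0.083, 0.0008, -0.0053]  turn [0.0006, 0.0011, 0.0001]
time_s: 26.52
eef_pos: [0.6325, 0.0267, -0.02]
eef_rot: [0.001, -0.003, 1.0, 0.001]
wrist_force: [-5.3, -0.7, 4.4]
opening: 0.106
t26.52 pos [0.6325, 0.0267, -0.02] yaw -179.67 tilt 0.14 F [-5.3003, -0.7277, 4.4092] op 0.106
 shift now [-0.0375, 0.0002, -0.005]  after turn [-0.0375, 0.0002, -0.005]  turn [0.0006, 0.0004, 0.0002]
```

View pics/o_s.png

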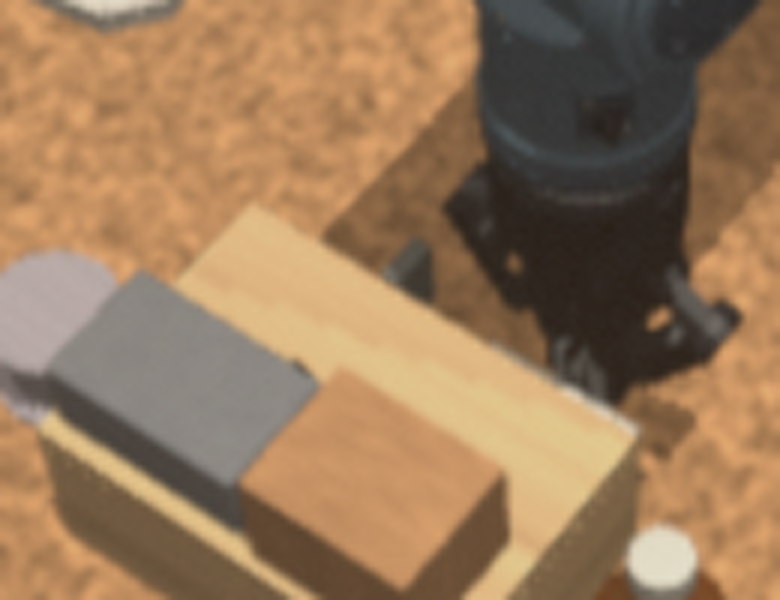

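```bash
for i in 1; do python3 -m pendant '[[[-0.015,0,-0.001,0,0,0],[-0.015,0,0,0,0,0]]]'; python3 -m pendant '[[[-0.015,0,0,0,0,0],[-0.015,0,0,0,0,0]]]'; done
```

```text
time_s: 26.82
eef_pos: [0.6378, 0.0269, -0.02]
eef_rot: [-0.0, -0.003, 1.0, 0.001]
wrist_force: [-10.9, -0.6, 5.4]
opening: 0.108
time_s: 27.08
eef_pos: [0.6371, 0.0269, -0.0199]
eef_rot: [-0.008, -0.003, 1.0, 0.001]
wrist_force: [-16.8, -1.2, 13.6]
opening: 0.105
```

```bash
python3 -m pendant '[[[0,0,0,0,-0.005,0],[-0.012,0,0,0,-0.002,0],[-0.012,0,0,0,-0.002,0]]]'; python3 - <<'E'
from h import *
go(.64,.0268,-.0190,180.3)
s=cam("scene");crop(s,160,180,290,280,6,"p_s.png")
c=cam("wrist");cv2.imwrite("pics/p_w.png",c["pixels"])
E
```

```text
time_s: 27.45
eef_pos: [0.638, 0.027, -0.0201]
eef_rot: [0.002, -0.004, 1.0, 0.001]
wrist_force: [-13.1, -2.3, 10.5]
opening: 0.102
t27.45 pos [0.638, 0.027, -0.0201] yaw -179.58 tilt 0.28 F [-13.0715, -2.2797, 10.479] op 0.102
 shift now [-0.0102, -0.0012, -0.0054]  after turn [-0.0101, -0.0012, -0.0054]  turn [0.0007, 0.0014, 0.0007]
```

View pics/p_w.png

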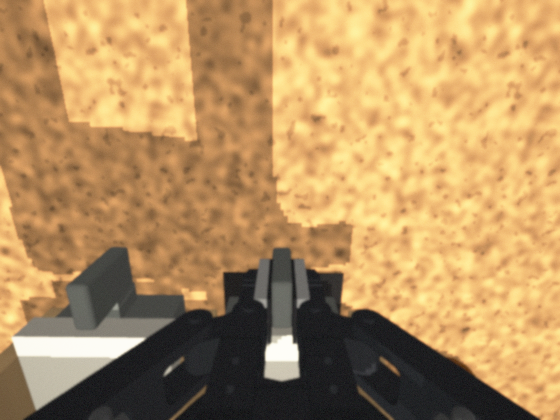

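View pics/p_s.png

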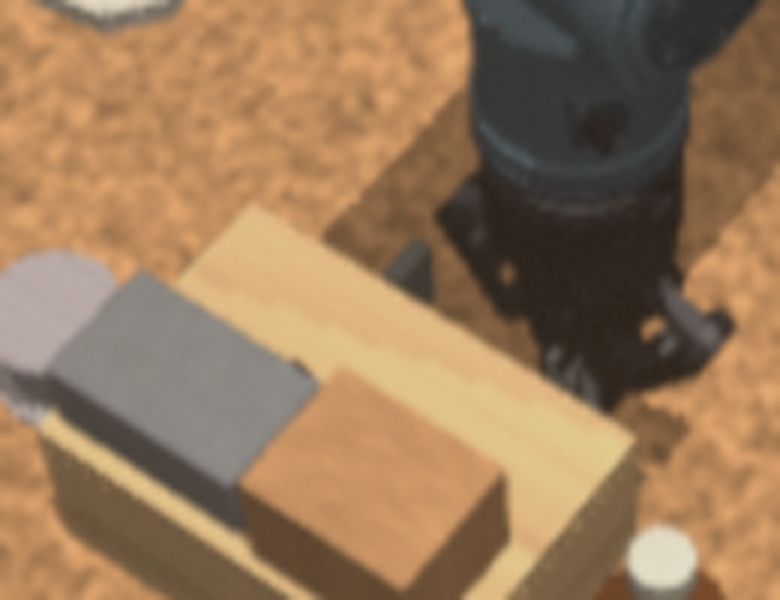

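It stopped at a reading of x 0.638 with force rising. In the wrist view our tab's end and the stored tray's tab end are level (v≈248 for both), so it looks home. Release and rise.

```bash
python3 -m pendant '[[[0,0,0,0,0,0],[0,0,0,0,0,0],[0,0,0,0,0,0],[0,0,0,0,0,0],[0,0,0,0,0,0]]]' 0; python3 -m pendant '[[[0.01,0,-0.05,0,0,0],[0.02,0,-0.1,0,0,0],[0.02,0,-0.1,0,0,0],[0.05,0,-0.15,0,0,0],[0.1,0,-0.15,0,0,0],[0.1,0,-0.1,0,0,0],[0.2,0,0,0,0,0],[0.2,0,0,0,0,0],[0,0,0,0,0,0]]]'; python3 - <<'E'
from h import *
go(.64,.0268,.15,180.3)
c=cam("top");crop(c,210,100,340,200,6,"q_t.png")
c=cam("wrist");cv2.imwrite("pics/q_w.png",c["pixels"])
E
```

```text
time_s: 28.18
eef_pos: [0.6419, 0.0268, -0.0185]
eef_rot: [0.006, -0.004, 1.0, 0.001]
wrist_force: [0.5, -0.7, -0.4]
opening: 0.998
time_s: 29.3
eef_pos: [0.4984, 0.025, 0.1263]
eef_rot: [0.013, -0.004, 1.0, -0.001]
wrist_force: [0.4, -0.7, -0.1]
opening: 0.995
t29.30 pos [0.4984, 0.025, 0.1263] yaw -179.58 tilt 1.53 F [0.3683, -0.7431, -0.0622] op 0.995
 shift now [-0.7111, 0.0035, -0.0996]  after turn [-0.7081, 0.0052, -0.1186]  turn [-0.0003, 0.0085, 0.0007]
```

View pics/q_w.png

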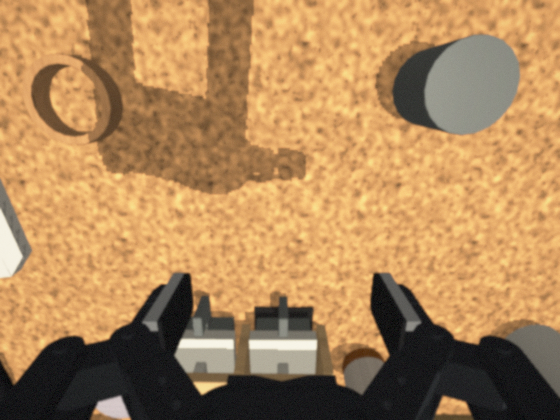

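View pics/q_t.png

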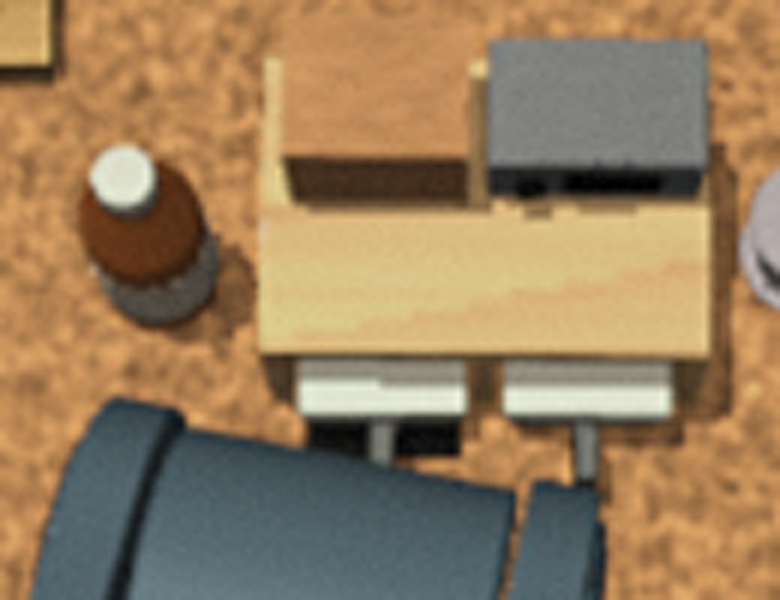

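```bash
python3 -m pendant '[[[0.2,0,0,0,0.008,0],[0.2,0,0,0,0,0],[0.15,0,0,0,0,0],[0,0,0,0,0,0]]]'; python3 - <<'E'
from h import *
c=cam("top");crop(c,240,140,340,200,7,"r_t.png")
c=cam("wrist");cv2.imwrite("pics/r_w.png",c["pixels"]);print(telemetry.get_obs()["time_s"],telemetry.get_obs()["wrist_force"])
s=cam("scene");cv2.imwrite("pics/r_s.png",s["pixels"])
E
```

```text
time_s: 29.9
eef_pos: [0.395, 0.0224, 0.1287]
eef_rot: [0.006, -0.003, 1.0, -0.002]
wrist_force: [0.5, 0.2, 0.9]
opening: 0.999
30.0 [-0.08497374 -0.4154629   0.74947123]
```

View pics/r_t.png

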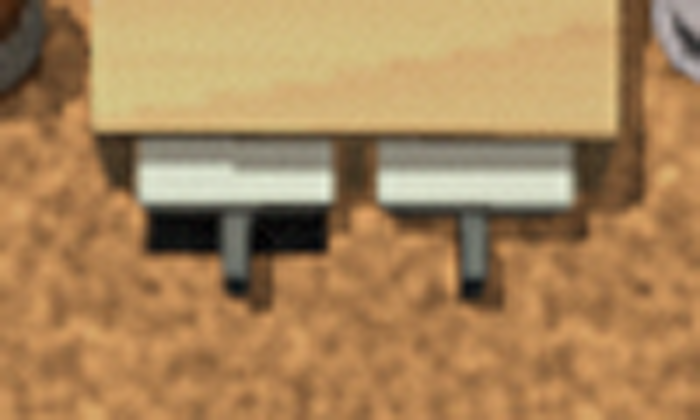

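View pics/r_w.png

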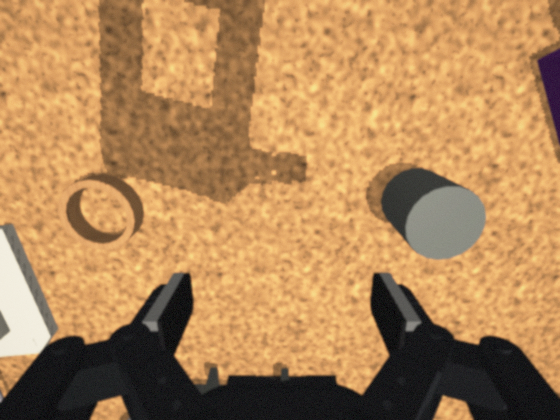

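View pics/r_s.png

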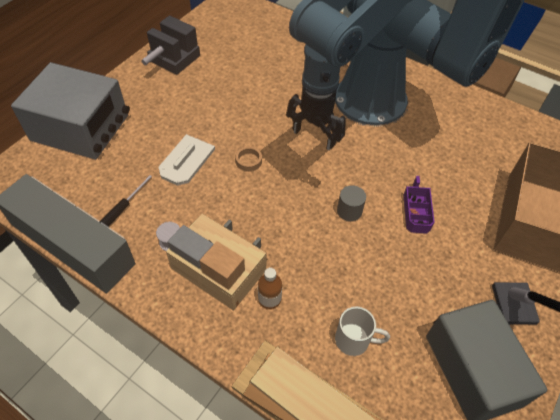

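The two tabs end at crop v 293 and 296, and the covers' rear edges at 206 and 208, so our tray stands as deep as the stored one. It is centred on the mat (236.5 against 237), and nothing else has moved.

```bash
python3 -c "
from bench import ctrl
print(ctrl.hand_in())"
```

```text
the job is handed in; nothing more can be done
None
```

I put the matching cover on the grey tray, right way round and fully down. I then slid the covered tray by its pull tab into the free bay until it met the stop, let go, and handed in at about 30 s of the 64 s.

**Last checks:**
- **Cover on the tray:** after release the cover measured within about 0.3 mm of the tray's centre. It was at the right height, with the skirt down all round in the scene picture.
- **Home in the bay:** in the final top view our tab and cover edges stand within about 1 mm of the stored tray's depth. The tray is centred on the mat to within about 2 mm and square to the bay.
- **Rest of the bench:** I saw nothing else displaced in the final pictures, and the robot was clear of everything.

**What disagreed or went wrong:**
- **Fingertip height:** the reported TCP height was about 37 mm too low against the real fingertips. My first grasp therefore closed on air above the ridge. I found the offset by touching the ridge top with up to about 28 N and allowed for it afterwards.
- **Camera agreement:** the wrist and top cameras differed by up to 3 mm, so I used positions measured within one picture for the fit.
- **Tool tilt while pushing:** friction tilted the tool by 3° once, outside the bay. I straightened it; the tray looked level in the pictures throughout.

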